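# Set out the chocolates from the dial shaker and pile the boards

## Robot

A 6-joint arm with a two-finger parallel gripper is mounted at the origin on the work surface. World frame = base frame: x ahead of the robot, y to its left, z up, the work surface at z = 0. Lengths are in mm, angles in rad, forces in N, time in s.
With the tool pointing down it reaches from about 300 to 825 mm from the base axis. Payload 5.4 kg.
Tool frame: the origin (TCP) lies midway between the tips of the shut fingers; the grasp point (between the pads) lies 19 mm behind it; z points along the fingers, y is the line along which they close (so a half turn about z gives the same grasp; the last joint's range is limited). The gripper opens to 92 mm and grips with 3 to 60 N. Pads are 20 mm wide; open, the fingers measure 128 mm over their backs; the gripper's body (75 mm by 189 mm) begins 69 mm behind the grasp point.
Start: joints at [0.988, 0.158, 1.597, -0, 1.386, -0.21], TCP at [209.437, 535.483, 175.801] pointing down, gripper open.
Joint ranges: [-2.91, 2.91], [-0.94, 2.29], [0.18, 2.7], [-1.29, 4.43], [0.17, 2.64], [-3, 3]. Speed limits (rad/s): [2.57, 2.57, 3.14, 3.14, 3.14, 3.14].

## Interface

Orientations are given as a unit quaternion [w, x, y, z].
In Python, from workcell import robot gives the robot as it stands.
- The arm moves only by the shell command python3 jog.py 'ROWS' [FORCE]. ROWS is a JSON list that holds a single list of rows (three levels of brackets), with 1 to 10 rows, each of 5 numbers: the finger opening in mm, then dx, dy, dz in mm, then a turn about the tool's z in rad; each row is the pose to reach, as a shift and turn from the pose commanded when the command began, along the tool's axes at that moment; what a row does not reach only later rows make up. A row lasts 1/10 s, in which the tool goes at most 50 mm and 0.15 rad, less where a joint would pass 70% of its speed; a pose out of reach is approached as far as the arm can. The fingers move at their own pace and stop on an object; FORCE is the grip in N (left out, the last holds). Time passes only in rows, so rows that do not move let the fingers close. It prints the time, the measured TCP pose, the force, the opening and the grip force at its end. Input that does not fit is refused with a message, and nothing moves.
- robot.state(): the state, without advancing time (a new reading comes with each control period).
- robot.camera(name): name is "scene" or "top"; returns (picture, depth): 384x512x3 uint8, red, green, blue; 384x512 float32, mm along the optical axis (not along the pixel's ray), 0 where there is no reading.
- robot.camera_params(name): a dict with "vfov" (degrees; the focal length in pixels is half the picture's height over the tangent of half this angle, whatever the lens; pixels are square), "cx", "cy" (the principal point, pixels), "eye" and "orientation" of the camera in the world. Camera axes: x right, y up, looking along -z (the intrinsics and any distortion apply to the point x, -y, -z); pixel columns grow to the right and rows downward; lengths in mm; the calibration is good to about 2 mm. A picture is of the moment at which its call begins. camera_params takes no time and is no camera call.
- robot.finish_job(): hands the job in; it is judged then, once.
The state is a dict: "clock": time; "joint_pos": joint angles; "joint_vel": joint speeds; "effort": joint torques, N m; "eef_pos": TCP position; "eef_rot": TCP orientation; "ft_force": force on the tool from outside, world axes, zero at the start; "ft_torque": the same for the moment, N m; "opening": finger opening in mm; "finger_force": force on a finger pad.
Only numpy, scipy, OpenCV 4.12 (cv2) and the standard library are available. Lean on these libraries where they do the work, as an engineer would, in place of code of your own. Each camera call takes 0.05 s, during which the arm holds its last target. There are 200 camera calls.

## Task

Set out the sweets: tip the tub's lid up by its tab, with its far edge still resting on the rim, then lift it off and lay it flat, tab up, in the middle of the round cork trivet. Turn the dial on top of the upright jar to its largest opening, right to the stop, only then tip the jar over with its crank so that every chocolate drops into the open tub (rock it if any stay behind), and bring it back fully upright and turn the dial shut again. Also pile all the little wooden serving boards there are squarely on one another, centred on the dark rectangular mat and lined up with it, and leave the mug, spice jar and tape measure where they stand.

Things in the scene. Friction and masses are not known exactly. Their poses are not given: they have to be found in the camera images.
- stand: Fixed stand: dark base plate and two aluminium uprights that carry a clear jar between them. Origin on the counter under the middle of the jar; its x axis is along the jar's tipping axis (180 mm above the counter), the crank is at its -x end (robot side), the jar tips towards its -y, where the tub is.
- jar (a joint): Tipping of the clear jar (84 mm diameter, 110 mm tall, centred on the tipping axis) about the stand's x axis, rad: 0 = upright (a stop), grows as the jar's top goes over to the stand's -y, above the tub; stop at 2.2 (mouth well down). Stiff pivot (0.2 N m): stays where left; about 4 N at the crank moves it.
- crank_grip (a point): Middle of the crank's black sleeve (16 mm diameter, 58 mm long, parallel to the stand's x), which spins on its pin: hold it tight all the way round. In the stand's axes it is at x -0.106, y -0.060*sin(jar-1.1), z 0.180+0.060*cos(jar-1.1) m: at jar = 0 it leans to +y, at 1.1 it is straight above the axis, at 2.2 it leans to -y. Free room above it.
- dial (a joint): Turning of the white sifter dial (85 mm disc) on the jar's top, rad, counter-clockwise seen from above: 0 = shut (end stop), 0.6 = fine holes, 1.3 = one 13 mm hole, 3.1 = largest opening (wide sector gap over the gap in the jar's cover), its end stop. Friction 0.03 N m; stays where left. The chocolates pass only through the largest opening.
- dial_grip (a point): On the dial's axis, 4 mm below the top of its upright black grip bar (46 mm long, 12 mm wide, standing 26 mm above the white disc). With the jar upright it is 265 mm above the counter, straight above the stand's origin, and the bar lies level at angle (dial - 3.1) from the stand's x axis; take it from above across its 12 mm.
- tub: Fixed white ceramic tub beside the stand, under where the jar pours: 150 mm across at the rim, wall 5 mm, rim 75 mm above the counter, inner floor 5 mm. Origin at the centre of its underside, z up.
- lid: Loose wooden tub lid: disc 158 mm diameter, 6 mm thick, with a plug 124 mm diameter and 7 mm deep under it that hangs inside the tub's rim. Upright tab on top near its edge on its -x side. Origin at the centre of the disc's underside (75 mm high while on the tub; 7 mm above whatever its plug lies on). z up. 110 g.
- lid_tab (a point): Top middle of the lid's tab: 60 mm from the lid's centre along the lid's -x, 35 mm above the disc's underside. The tab stands 29 mm above the disc, is 10 mm thick along the lid's x and 36 mm wide along the lid's y: pinch it from above across its 10 mm.
- lid_far (a point): Underside of the lid's edge farthest from the tab, 75 mm from its centre along the lid's +x: the edge that stays on the rim while the lid is tipped up.
- trivet: Fixed round cork trivet, 170 mm diameter, 8 mm thick, where the lid is to be laid. Origin at the centre of its underside.
- mat: Fixed dark rectangular mat, 140 x 80 mm (x, y), 6 mm thick, where the boards are to be piled. Origin at the centre of its underside; its long side is its x axis.
- mug: Bystander: blue mug, 76 mm diameter, 90 mm tall, origin at its underside.
- spice: Bystander: small closed glass jar, 42 mm diameter, 85 mm tall, origin at its underside.
- tape: Bystander: black tape measure, 75 x 32 x 62 mm, origin at its underside.
- board0: Small plain wooden serving board, 110 x 54 x 12 mm (x, y, z), 60 g, lying flat somewhere on the counter to the robot's right; two to four such boards are there, all alike. Origin at the centre of its underside. None if absent.
- board1: Small plain wooden serving board, 110 x 54 x 12 mm (x, y, z), 60 g, lying flat somewhere on the counter to the robot's right; two to four such boards are there, all alike. Origin at the centre of its underside. None if absent.
- board2: Small plain wooden serving board, 110 x 54 x 12 mm (x, y, z), 60 g, lying flat somewhere on the counter to the robot's right; two to four such boards are there, all alike. Origin at the centre of its underside. None if absent.
- board3: Small plain wooden serving board, 110 x 54 x 12 mm (x, y, z), 60 g, lying flat somewhere on the counter to the robot's right; two to four such boards are there, all alike. Origin at the centre of its underside. None if absent.
- choc0: Chocolate ball, 22 mm diameter, 10 g, origin at its centre; starts inside the jar. Three to six of them. None if absent.
- choc1: Chocolate ball, 22 mm diameter, 10 g, origin at its centre; starts inside the jar. Three to six of them. None if absent.
- choc2: Chocolate ball, 22 mm diameter, 10 g, origin at its centre; starts inside the jar. Three to six of them. None if absent.
- choc3: Chocolate ball, 22 mm diameter, 10 g, origin at its centre; starts inside the jar. Three to six of them. None if absent.
- choc4: Chocolate ball, 22 mm diameter, 10 g, origin at its centre; starts inside the jar. Three to six of them. None if absent.
- choc5: Chocolate ball, 22 mm diameter, 10 g, origin at its centre; starts inside the jar. Three to six of them. None if absent.

How it is judged:
By the outcome, as a careful person would: the job done as asked, in the order asked, and still so for the second after the job is handed in, with the robot touching nothing.
Of board0, board1, board2, board3 only 2 to 4 are there at a start; the rules pass over those that are not, and their reading is None.
Of choc0, choc1, choc2, choc3, choc4, choc5 only 3 to 6 are there at a start; the rules pass over those that are not, and their reading is None.
At some moment in a run one of board0, board1, board2, board3 may be knocked a few centimetres aside while the robot is not near it.
Once in a run the grip may slacken for a moment while it holds something.
It also fails if it takes over 210 s, if anything falls off the work surface, if the arm or the gripper's body presses on something with over 40 N, if the wrist force passes 120 N, or if a joint passes its speed limit or range.

## Working session

There is one attempt and no reset: what is moved stays moved. The work goes in short steps, Python scripts to look and compute and a shell command to move; the robot and the scene stay as the last step left them, time stands still between calls to the robot, and variables do not carry over. Pictures are saved under pics/ and viewed, at most 14 in all, crops included, and the job is handed in when it is done.

```bash
ls; mkdir -p pics
python3 - <<'E'
from workcell import robot
import cv2,numpy as np
for n in("scene","top"):
    p,d=robot.camera(n); cv2.imwrite(f"pics/{n}0.png",cv2.resize(p[:,:,::-1],(800,600))); np.savez(f"{n}0.npz",p=p,d=d)
    print(robot.camera_params(n))
print(robot.state())
E
```

```text
jog.py
pics
workcell.py
{'vfov': 55.18288589237707, 'cx': 254.36852475516844, 'cy': 190.29625424365125, 'eye': array([1302.84761757, -570.79739743,  838.89247271]), 'orientation': array([0.80398987, 0.39627714, 0.19761711, 0.39687806])}
{'vfov': 48.689052773799844, 'cx': 251.0985698039411, 'cy': 194.86306454861648, 'eye': array([ 452.84012452,  -22.08424887, 1286.19296029]), 'orientation': array([-0.70208775, -0.03706808,  0.04379758,  0.70977498])}
{'clock': 0.1, 'joint_pos': array([ 9.87869260e-01,  1.58972231e-01,  1.59808746e+00,  1.20644225e-05,
        1.38622756e+00, -2.10083945e-01]), 'joint_vel': array([ 3.33654323e-05, -2.38640164e-03, -3.49766230e-03,  1.84901487e-04,
        6.97002158e-04, -1.13858548e-03]), 'effort': array([-7.82442421e-04, -3.86505854e+01, -3.22958851e+01,  7.02288444e-02,
        3.40214570e-02, -6.62370962e-05]), 'eef_pos': array([209.10468998, 534.95446833, 174.93463918]), 'eef_rot': array([-3.32693589e-04,  1.85344677e-01,  9.82673207e-01, -7.79272958e-04]), 'ft_force': array([-0.43488923, -0.16572314, -0.77304159]), 'ft_torque': array([ 0.00631174, -0.00344423,  0.04252085]), 'finger_force': 0.0, 'opening': 92.2134483925219}
```
View pics/top0.png

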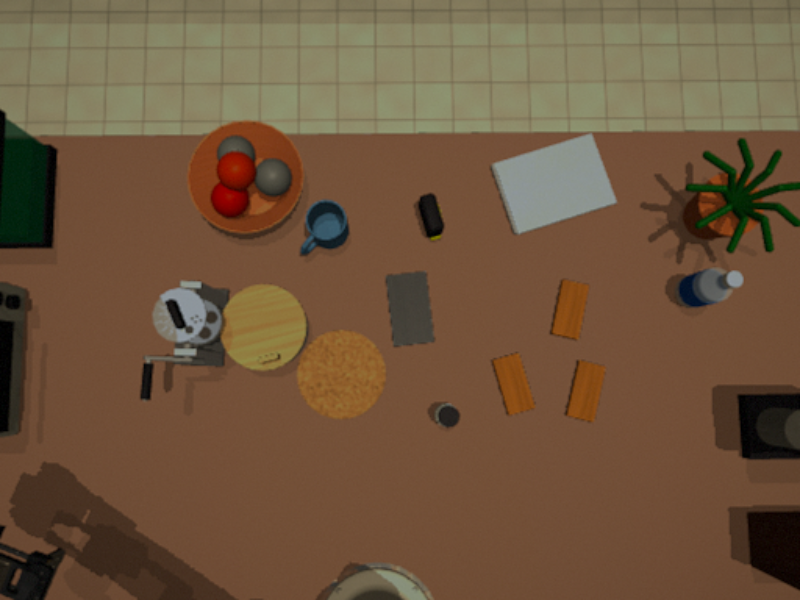

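View pics/scene0.png

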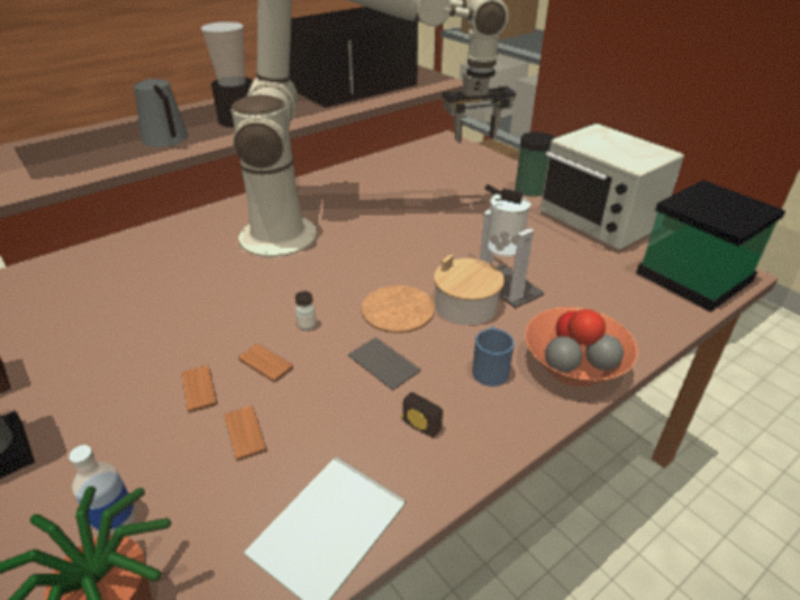

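The top view shows the lid at (264,327) with its tab at (268,358), and the stand at about (205,325). The crank sleeve is at (147,380), the trivet at (342,375) and the mat at (410,308). Three boards lie at (570,310), (513,384) and (586,391).

Create h.py:
```python
from workcell import robot
import cv2,numpy as np
from scipy.spatial.transform import Rotation as R
def rot(q): return R.from_quat([q[1],q[2],q[3],q[0]]).as_matrix()
def cast(n,uv,z):
    "pixels (native 512x384) -> world points on plane z"
    c=robot.camera_params(n); uv=np.atleast_2d(uv).astype(float); f=192/np.tan(np.radians(c['vfov'])/2)
    r=np.c_[(uv[:,0]-c['cx'])/f,-(uv[:,1]-c['cy'])/f,-np.ones(len(uv))]@rot(c['orientation']).T
    return c['eye']+r*((z-c['eye'][2])/r[:,2])[:,None]
def cloud(n,d):
    c=robot.camera_params(n); f=192/np.tan(np.radians(c['vfov'])/2); v,u=np.mgrid[:384,:512]
    P=np.stack([(u-c['cx'])/f*d,-(v-c['cy'])/f*d,-d],-1); return P@rot(c['orientation']).T+c['eye']
def blob(mask,u,v):
    "contour of the mask component nearest native pixel (u,v)"
    cs,_=cv2.findContours(mask.astype(np.uint8),cv2.RETR_EXTERNAL,cv2.CHAIN_APPROX_NONE)
    cs=[c for c in cs if cv2.contourArea(c)>8]
    return max(cs,key=lambda c:cv2.pointPolygonTest(c,(float(u),float(v)),True))[:,0]
def rect(n,c,z):
    (x,y),(a,b),t=cv2.minAreaRect(cast(n,c,z)[:,:2].astype(np.float32))
    if a<b: a,b,t=b,a,t+90
    return np.round([x,y,a,b,(t+90)%180-90],1)
def tool(target,yaw=None):
    "shift in tool axes of TCP to target from measured pose; yaw=desired world direction (deg) of the tool y"
    s=robot.state(); M=rot(s['eef_rot']); o=np.round(M.T@(np.array(target)-s['eef_pos']),1)
    y=np.degrees(np.arctan2(M[1,1],M[0,1])); t=None
    if yaw is not None: t=-np.radians((yaw-y+90)%180-90)
    return o,'turn',t,'q6',s['joint_pos'][5]
```

Run:
```python
from h import *
Z=np.load('top0.npz');p,d=Z['p'],Z['d'];hsv=cv2.cvtColor(p,cv2.COLOR_RGB2HSV)
P=cloud('top',d)
k=.64
for nm,(u,v) in dict(counter=(480,450),b0=(570,310),b1=(513,384),b2=(586,391),mat=(410,308),triv=(342,375),lid=(264,310),tab=(268,357),crank=(147,380),dial=(182,300),bar=(175,314)).items():
    u,v=int(u*k),int(v*k);print(nm,hsv[v,u],P[v,u].round())
```

```text
counter [ 13 136 116] [ 319. -199.   -4.]
b0 [ 14 214 137] [ 586. -376.   14.]
b1 [ 14 215 135] [ 446. -262.   16.]
b2 [ 14 206 134] [ 430. -402.   14.]
mat [17 51 70] [593. -68.   5.]
triv [ 15 181 142] [465.  65.  11.]
lid [ 22 141 148] [585. 203.  81.]
tab [ 22 145 141] [498. 188. 109.]
crank [ 0 36 21] [459. 361. 217.]
dial [103  20 155] [583. 300. 245.]
bar [15 89 23] [561. 302. 267.]
```

```bash
cat > meas.py <<'E'
from h import *
def boards(p,guess=None):
    h=cv2.cvtColor(p,cv2.COLOR_RGB2HSV); m=(h[...,1]>180)&(h[...,0]<20)
    cs,_=cv2.findContours(m.astype(np.uint8),cv2.RETR_EXTERNAL,cv2.CHAIN_APPROX_NONE)
    return [r for r in (rect('top',c[:,0],12) for c in cs if cv2.contourArea(c)>150) if r[1]<120 and 80<r[2]<130 and 40<r[3]<75]
E
python3 - <<'E'
from meas import *
Z=np.load('top0.npz');p,d=Z['p'],Z['d'];h=cv2.cvtColor(p,cv2.COLOR_RGB2HSV).astype(int);P=cloud('top',d);k=.64
print('boards',boards(p))
m=(h[...,1]<95)&(h[...,2]>45)
print('mat',rect('top',blob(m,410*k,308*k),6))
m=(h[...,0]>=18)&(h[...,1]>90)&(h[...,2]>110)&(P[...,2]>60)
c=cast('top',blob(m,264*k,320*k),81)[:,:2].astype(np.float32);print('lid',cv2.minEnclosingCircle(c),cv2.fitEllipse(c))
m=(P[...,2]>98)&(P[...,2]<125)&(h[...,0]>=15);m[:,:]&=(abs(P[...,0]-498)<40)&(abs(P[...,1]-188)<40)
q=P[m];print('tab',q.mean(0),len(q), rect('top',blob(m,268*k,357*k),110))
m=(h[...,1]>165)&(h[...,0]<20)&(h[...,2]>100)
c=cast('top',blob(m,342*k,375*k),8)[:,:2].astype(np.float32);print('trivet',cv2.minEnclosingCircle(c),cv2.fitEllipse(c))
m=(h[...,2]<60)&(abs(P[...,2]-217)<25)&(abs(P[...,0]-459)<60)&(abs(P[...,1]-361)<40)
print('crank',rect('top',blob(m,147*k,380*k),233),P[m].mean(0),P[m][:,2].max())
m=(h[...,2]<70)&(P[...,2]>255)&(P[...,2]<280)&(abs(P[...,0]-561)<40)&(abs(P[...,1]-302)<40)
print('bar',rect('top',blob(m,175*k,314*k),269),P[m].mean(0))
m=(P[...,2]>235)&(P[...,2]<250)&(abs(P[...,0]-561)<70)&(abs(P[...,1]-302)<70)
print('disc pts',cv2.minEnclosingCircle(P[m][:,:2].astype(np.float32)),len(P[m]),P[m][:,2].mean())
E
```

```text
boards [array([ 430.4, -401.6,  108.8,   54.2,  -15. ]), array([ 445.2, -263.4,  108.7,   54.2,   15.1]), array([ 587.3, -378. ,  109.5,   54. ,  -13.5])]
mat [593.2 -67.8 139.7  79.9   6.1]
lid ((554.4696044921875, 201.55409240722656), 78.6340103149414) ((554.4800415039062, 199.14378356933594), (146.43984985351562, 156.36468505859375), 98.4456558227539)
tab [496.53953795 185.75461213 109.70729003] 51 [496.3 185.9  36.6  10.1 -76.5]
trivet ((467.625, 65.27062225341797), 84.23457336425781) ((467.1539611816406, 65.45954895019531), (164.7195281982422, 165.09869384765625), 138.69241333007812)
crank [457.7 355.7  56.3  14.7  -3.4] [457.30744104 362.46747752 214.07801523] 219.28742067975486
bar [559.7 301.7  45.9  14.5  22.9] [559.60367459 302.1683564  267.37846946]
disc pts ((560.9345092773438, 303.7433166503906), 43.46232223510742) 798 241.73964994640164
```

Run:
```python
from h import *
print(tool([496.5,185.8,300],13.5)); print(rot(robot.state()['eef_rot']).round(3))
```

```text
(array([-394.8, -220.7, -124.8]), 'turn', np.float64(0.9623318341500163), 'q6', np.float64(-0.2100839454393796))
[[-0.931  0.364 -0.001]
 [ 0.364  0.931 -0.001]
 [ 0.    -0.002 -1.   ]]
```

```bash
python3 jog.py '[[[60, 0, 0, -125, 0], [60, 0, 0, -125, 0], [60, 0, 0, -125, 0], [60, -395, -221, -125, 0.96], [60, -395, -221, -125, 0.96], [60, -395, -221, -125, 0.96], [60, -395, -221, -125, 0.96], [60, -395, -221, -125, 0.96], [60, -395, -221, -125, 0.96], [60, -395, -221, -125, 0.96]]]' 5; python3 jog.py '[[[40, 0, 0, 0, 0]]]' | tail -1;  python3 - <<'E'
from h import *
print(tool([496.5,185.8,150],13.5),robot.state()['eef_pos'])
E
```

```text
clock: 1.1
eef_pos: [432.4, 263.3, 300.5]
eef_rot: [-0.0, 0.62, 0.785, -0.0]
ft_force: [1.3, 0.8, 0.7]
opening: 59.9
finger_force: 0.0
finger_force: 0.0
(array([-86.6,  43.6, 150. ]), 'turn', np.float64(-0.006162716797948243), 'q6', np.float64(0.07310997379883911)) [434.4462713  260.52699244 299.88494282]
```

```bash
python3 jog.py '[[[40, -87, 44, 0, 0], [40, -87, 44, 0, 0], [40, -87, 44, 0, 0], [40, -87, 44, 150, 0], [40, -87, 44, 150, 0], [40, -87, 44, 150, 0], [40, -87, 44, 150, 0]]]' >/dev/null
python3 - <<'E'
from h import *
print(tool([496.5,185.8,89],13.5),robot.state()['eef_pos'])
E
```

```text
(array([-7.3,  8. , 53.8]), 'turn', np.float64(0.003826772455096005), 'q6', np.float64(-0.09731043290213036)) [487.85877239 191.10060611 142.94941041]
```

```bash
python3 jog.py '[[[40, 0, 0, 0, 0], [40, 0, 0, 0, 0], [40, 0, 0, 0, 0]]]' >/dev/null
python3 - <<'E'
from h import *
print(tool([496.5,185.8,89],13.5),robot.state()['eef_pos'])
E
```

```text
(array([-5.4, -2.4, 65.4]), 'turn', np.float64(0.00275419120845719), 'q6', np.float64(-0.09769319216266037)) [497.21650261 191.53543585 154.38729748]
```

```bash
python3 jog.py '[[[30, -5.4, -2.4, 30, 0], [30, -5.4, -2.4, 65, 0], [30, -5.4, -2.4, 65, 0], [30, -5.4, -2.4, 65, 0], [5, -5.4, -2.4, 65, 0], [5, -5.4, -2.4, 65, 0], [5, -5.4, -2.4, 65, 0], [5, -5.4, -2.4, 65, 0], [5, -5.4, -2.4, 65, 0]]]' 3
python3 - <<'E'
from h import *
print(tool([496.5,185.8,89],13.5),robot.state()['eef_pos'])
E
```

```text
clock: 3.1
eef_pos: [494.1, 185.1, 86.1]
eef_rot: [0.0, 0.618, 0.786, 0.0]
ft_force: [-0.5, -0.2, 0.5]
opening: 5.1
finger_force: 0.0
(array([ 0.1,  2.5, -2.9]), 'turn', np.float64(0.0023492778923708624), 'q6', np.float64(-0.1087180478123261)) [494.0650134  185.12122094  86.11101745]
```

Run:
```python
from h import *
p,d=robot.camera('scene'); cv2.imwrite("pics/s1.png",cv2.resize(p[130:230,220:350,::-1],(780,600)))
print(robot.state()['opening'],robot.state()['finger_force'])
```

```text
4.848380303234574 0.0
```

View pics/s1.png

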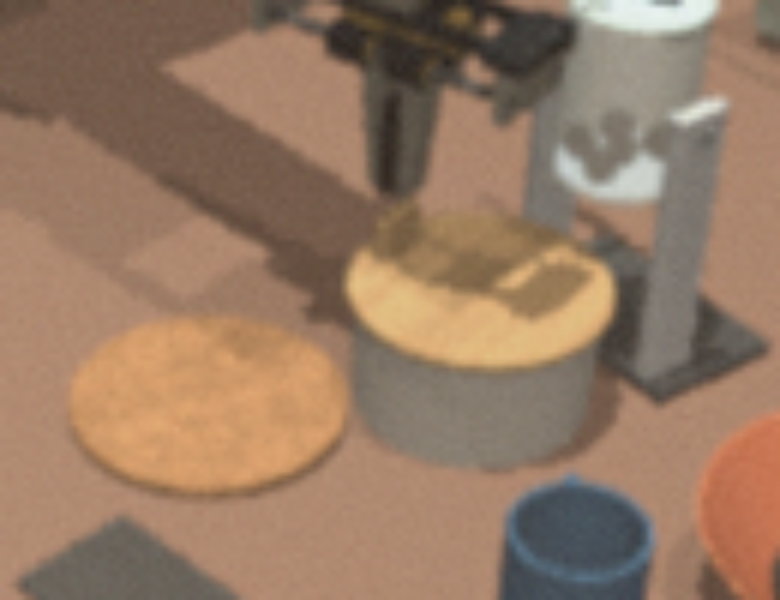

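The scene view shows the shut fingers at (395,190) just behind or above the tab at (400,230), with the tab not between them. I'll check tab and fingertips against depth from both views.

Run:
```python
from h import *
p,d=robot.camera('scene');P=cloud('scene',d)
for (cu,cv_) in [(395,150),(395,180),(395,192),(400,205),(400,215),(400,230),(400,245),(500,270),(480,340)]:
    u=int(220+cu/6);v=int(130+cv_/6);print((cu,cv_),P[v,u].round(),p[v,u])
p,d=robot.camera('top');P=cloud('top',d);h=cv2.cvtColor(p,cv2.COLOR_RGB2HSV)
v,u=int(357*.64),int(268*.64)
np.set_printoptions(linewidth=200);print(P[v-8:v+10:2,u-14:u+16:2,2].round())
print(robot.state()['ft_force'])
```

```text
(395, 150) [498. 175. 158.] [58 50 42]
(395, 180) [496. 178. 135.] [59 52 45]
(395, 192) [501. 174. 131.] [80 67 56]
(400, 205) [492. 189. 111.] [128 103  75]
(400, 215) [495. 185. 110.] [135 107  77]
(400, 230) [499. 183. 101.] [115  91  64]
(400, 245) [501. 181.  93.] [117  91  64]
(500, 270) [551. 219.  83.] [138 108  78]
(480, 340) [588. 171.  78.] [224 187 129]
[[488. 491. 495. 490. 488. 490. 482. 475. 469. 461. 439.  82.  84.  82.  80.]
 [486. 487. 489. 490. 490. 488. 484. 477. 470. 462. 440.  81.  86.  80.  80.]
 [487. 478. 491. 490. 488. 489. 480. 474. 470. 460. 441.  81.  85.  83.  79.]
 [484. 481. 489. 490. 490. 488. 484. 474. 470. 463. 445.  81.  83.  83.  83.]
 [483. 482. 489. 488. 486. 487. 482. 473. 469. 461. 446.  93.  82.  82.  81.]
 [485. 485. 484. 486. 488. 485. 480. 468. 466. 457. 236.  87.  82.  83.  75.]
 [483. 482. 483. 486. 483. 481. 480. 473. 463. 453. 234.  82.  85.   7.   3.]
 [477. 480. 471. 480. 482. 480. 480. 469. 455. 450. 235. 216.   2.  -3.   4.]
 [475. 472. 471. 481. 477. 475. 475. 470. 460. 434. 235. 224.   3.  -4.  -1.]]
[-0.69547593 -0.57718855  0.20489749]
```

Run:
```python
from h import *
print(robot.state())
Z=np.load('scene0.npz');P=cloud('scene',Z['d'])
v0,v1,u0,u1=50,110,275,340
Q=P[v0:v1,u0:u1].reshape(-1,3);m=(abs(Q[:,0]-209)<130)&(abs(Q[:,1]-535)<130)&(Q[:,2]>140)
Q=Q[m];o=Q[np.argsort(Q[:,2])];print(o[:200:8].round(),len(o))
p,d=robot.camera('scene');P=cloud('scene',d);Q=P.reshape(-1,3)
m=(abs(Q[:,0]-494)<70)&(abs(Q[:,1]-185)<25)&(Q[:,2]>115)&(Q[:,2]<200);Q=Q[m];o=Q[np.argsort(Q[:,2])];print(o[:200:8].round(),len(o))
```

```text
{'clock': 3.25, 'joint_pos': array([ 1.29239861e-01,  1.24346819e-01,  1.82042939e+00, -5.35552732e-05,
        1.19694482e+00, -1.08752808e-01]), 'joint_vel': array([-0.00098385,  0.00180534, -0.00051941,  0.00015007, -0.00077007,
        0.00050611]), 'effort': array([ 4.86362725e-03, -3.49830830e+01, -2.99930584e+01,  6.93468447e-02,
        2.31398485e-02,  5.63376921e-05]), 'eef_pos': array([493.81514952, 185.06853556,  85.78864378]), 'eef_rot': array([-2.71129837e-05,  6.18153959e-01,  7.86057045e-01, -6.32936367e-05]), 'ft_force': array([-0.69547593, -0.57718855,  0.20489749]), 'ft_torque': array([-0.03358921,  0.05180739,  0.00234222]), 'finger_force': 0.0, 'opening': 4.9404318443872866}
[[224. 580. 213.]
 [196. 481. 220.]
 [215. 581. 224.]
 [196. 487. 227.]
 [223. 579. 231.]
 [238. 582. 235.]
 [199. 483. 238.]
 [197. 478. 243.]
 [194. 481. 246.]
 [223. 577. 250.]
 [240. 583. 253.]
 [196. 472. 257.]
 [240. 588. 261.]
 [238. 590. 264.]
 [235. 574. 267.]
 [183. 478. 270.]
 [199. 485. 273.]
 [196. 482. 277.]
 [184. 475. 279.]
 [195. 477. 282.]
 [239. 574. 286.]
 [184. 475. 288.]
 [237. 580. 292.]
 [198. 479. 295.]
 [259. 598. 303.]] 872
[[487. 183. 124.]
 [505. 195. 128.]
 [492. 173. 134.]
 [508. 177. 137.]
 [510. 180. 141.]
 [507. 178. 145.]
 [507. 196. 146.]
 [500. 179. 149.]
 [507. 177. 153.]
 [509. 193. 156.]
 [510. 188. 158.]
 [510. 179. 162.]
 [499. 179. 165.]
 [494. 174. 168.]
 [489. 173. 170.]
 [503. 175. 172.]
 [511. 195. 177.]
 [508. 198. 178.]
 [515. 177. 181.]
 [516. 181. 184.]
 [512. 193. 186.]
 [486. 175. 188.]
 [510. 177. 191.]
 [513. 196. 193.]
 [488. 177. 196.]] 205
```

```bash
python3 jog.py '[[[34, 0, 0, -10, 0], [34, 0, 0, -10, 0], [34, 0, 2, -10, 0], [34, 0, 2, 0, 0], [34, 0, 2, 10, 0], [34, 0, 2, 18, 0], [34, 0, 2, 26, 0], [34, 0, 2, 33, 0], [34, 0, 2, 33, 0], [34, 0, 2, 33, 0]]]' 3;  python3 jog.py '[[[5, 0, 0, 0, 0], [5, 0, 0, 0, 0], [5, 0, 0, 0, 0], [5, 0, 0, 0, 0], [5, 0, 0, 0, 0], [5, 0, 0, 0, 0]]]'
```

```text
clock: 4.3
eef_pos: [495.8, 185.6, 52.7]
eef_rot: [-0.0, 0.618, 0.786, -0.0]
ft_force: [0.3, -0.2, -0.3]
opening: 34.3
finger_force: 0.0
clock: 4.9
eef_pos: [496.1, 185.6, 53.1]
eef_rot: [0.0, 0.618, 0.786, 0.0]
ft_force: [-0.1, -0.9, 2.6]
opening: 10.1
finger_force: 3.0
```

```bash
python3 jog.py '[[[5, 0, 0.5, -3, 0], [5, 0, 1.2, -6, 0], [5, 0, 2.2, -9.4, 0], [5, 0, 3.6, -14, 0], [5, 0, 5.1, -18.5, 0], [5, 0, 7, -23, 0], [5, 0, 8.6, -27.5, 0], [5, 0, 8.6, -27.5, 0]]]'
python3 - <<'E'
from h import *
p,d=robot.camera('scene'); cv2.imwrite("pics/s2.png",cv2.resize(p[130:230,220:350,::-1],(780,600)))
np.savez('s2.npz',p=p,d=d)
E
```

```text
clock: 5.7
eef_pos: [505.0, 187.7, 81.2]
eef_rot: [0.001, 0.618, 0.786, 0.001]
ft_force: [0.5, 0.6, -1.5]
opening: 10.1
finger_force: 3.0
```

View pics/s2.png

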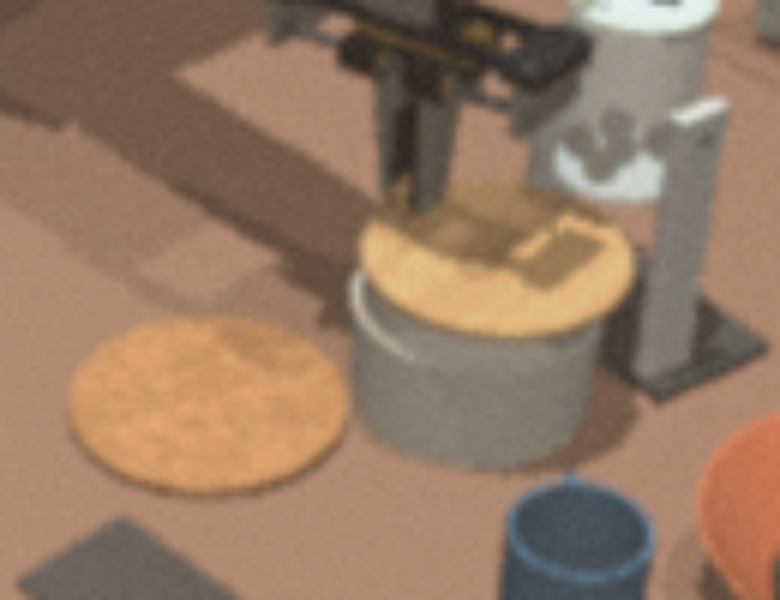

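The lid at (500,260) has risen off the near rim; I'll fit a plane to see whether it is tilted or level.

```bash
cat >> h.py <<'E'
def lidplane(n,p,d):
    "wood lid: centroid, tilt (deg) and z at the +x far edge"
    P=cloud(n,d);h=cv2.cvtColor(p,cv2.COLOR_RGB2HSV); Q=P[(h[...,1]>70)&(P[...,2]>76)&(P[...,2]<150)&(np.hypot(P[...,0]-560,P[...,1]-200)<85)]
    for _ in range(6):
        A=np.c_[Q[:,:2]-[555,200],np.ones(len(Q))];c=np.linalg.lstsq(A,Q[:,2],rcond=None)[0];r=abs(A@c-Q[:,2]);Q=Q[r<max(2.5,np.percentile(r,90))] if len(Q)>100 else Q
    e=np.array([np.cos(.2356),np.sin(.2356)]);return Q.mean(0).round(),len(Q),'slope deg along x',np.degrees(np.arctan(c[:2]@e)).round(1),'across',np.degrees(np.arctan(c[:2]@[-e[1],e[0]])).round(1),'z0',c[2].round(1)
E
python3 - <<'E'
from h import *
Z=np.load('s2.npz');print(lidplane('scene',Z['p'],Z['d']));Z=np.load('scene0.npz');print(lidplane('scene',Z['p'],Z['d']))
E
```

```text
(array([570., 201., 109.]), 779, 'slope deg along x', np.float64(-0.4), 'across', np.float64(-0.1), 'z0', np.float64(109.3))
(array([560., 199.,  81.]), 782, 'slope deg along x', np.float64(-0.2), 'across', np.float64(0.1), 'z0', np.float64(81.5))
```

Lid lifted level rather than tipped, so I'll set it back and re-pinch only the top of the tab so it can pivot.

```bash
python3 jog.py '[[[5, 0, -8.6, 0, 0], [5, 0, -8.6, 7, 0], [5, 0, -8.6, 14, 0], [5, 0, -8.6, 20, 0], [5, 0, -8.6, 25, 0], [5, 0, -8.6, 27.5, 0], [5, 0, -8.6, 27.5, 0], [5, 0, -8.6, 28.5, 0], [5, 0, -8.6, 28.5, 0]]]';python3 jog.py '[[[20, 0, 0, 0, 0], [20, 0, 0, -12, 0], [20, 0, 0, -12, 0], [20, 0, 0, -12, 0], [20, 0, 0, -12, 0], [5, 0, 0, -12, 0], [5, 0, 0, -12, 0], [5, 0, 0, -12, 0], [5, 0, 0, -12, 0], [5, 0, 0, -12, 0]]]' 3;  python3 jog.py '[[[5, 0, 0.2, -1.5, 0], [5, 0, 0.5, -3, 0], [5, 0, 0.8, -4.5, 0], [5, 0, 1.2, -6, 0], [5, 0, 2.2, -9.4, 0], [5, 0, 2.2, -9.4, 0]]]'
python3 - <<'E'
from h import *
p,d=robot.camera('scene'); print(lidplane('scene',p,d))
E
```

```text
clock: 6.65
eef_pos: [496.2, 185.6, 52.0]
eef_rot: [0.0, 0.618, 0.786, 0.0]
ft_force: [-0.3, -0.6, 0.3]
opening: 9.7
finger_force: 3.0
clock: 7.65
eef_pos: [495.6, 185.6, 63.6]
eef_rot: [-0.0, 0.618, 0.786, -0.0]
ft_force: [-0.2, -0.0, 0.4]
opening: 9.6
finger_force: 3.0
clock: 8.25
eef_pos: [498.8, 186.2, 74.1]
eef_rot: [0.001, 0.618, 0.786, 0.001]
ft_force: [-0.0, 0.4, -0.2]
opening: 5.1
finger_force: 0.0
(array([562., 199.,  81.]), 767, 'slope deg along x', np.float64(-0.3), 'across', np.float64(-0.0), 'z0', np.float64(81.4))
```

```bash
python3 jog.py '[[[24, 0, 0, 0, 0], [24, 0, 0, 0, 0], [24, 0, -2.6, 9, 0], [24, 0, -2.6, 16.5, 0], [24, 0, -2.6, 16.5, 0], [24, 0, -2.6, 16.5, 0], [5, 0, -2.6, 16.5, 0], [5, 0, -2.6, 16.5, 0], [5, 0, -2.6, 16.5, 0], [5, 0, -2.6, 16.5, 0]]]' 3;  python3 jog.py '[[[5, 0, 0.2, -1.5, 0], [5, 0, 0.5, -3, 0], [5, 0, 0.8, -4.5, 0], [5, 0, 1.2, -6, 0], [5, 0, 2.2, -9.4, 0], [5, 0, 2.2, -9.4, 0]]]'
python3 - <<'E'
from h import *
p,d=robot.camera('scene'); print(lidplane('scene',p,d))
E
```

```text
clock: 9.3
eef_pos: [495.8, 185.5, 57.0]
eef_rot: [0.0, 0.618, 0.786, 0.0]
ft_force: [0.3, 0.3, 0.3]
opening: 10.1
finger_force: 3.0
clock: 9.9
eef_pos: [498.1, 186.1, 66.7]
eef_rot: [0.0, 0.618, 0.786, 0.0]
ft_force: [-0.1, 0.3, -0.8]
opening: 10.2
finger_force: 3.0
(array([562., 199.,  88.]), 777, 'slope deg along x', np.float64(-2.7), 'across', np.float64(0.1), 'z0', np.float64(88.2))
```

```bash
python3 jog.py '[[[5, 0, -1, 4, 0], [5, 0, -2.2, 9.4, 0], [5, 0, -2.2, 9.9, 0], [24, 0, -2.2, 9.4, 0], [24, 0, -2.2, 6, 0], [24, 0, -2.2, 6, 0], [5, 0, -2.2, 6, 0], [5, 0, -2.2, 6, 0], [5, 0, -2.2, 6, 0], [5, 0, -2.2, 6, 0]]]' 3;  python3 jog.py '[[[5, 0, 0.2, -1.5, 0], [5, 0, 0.5, -3, 0], [5, 0, 0.8, -4.5, 0], [5, 0, 1.2, -6, 0], [5, 0, 2.2, -9.4, 0], [5, 0, 2.2, -9.4, 0]]]'
python3 - <<'E'
from h import *
p,d=robot.camera('scene'); print(lidplane('scene',p,d))
E
```

```text
clock: 10.95
eef_pos: [495.4, 185.5, 60.1]
eef_rot: [-0.0, 0.618, 0.786, -0.0]
ft_force: [-0.1, 0.0, 0.1]
opening: 10.0
finger_force: 3.0
clock: 11.55
eef_pos: [498.1, 186.1, 70.1]
eef_rot: [0.0, 0.618, 0.786, 0.0]
ft_force: [0.5, -1.0, -1.4]
opening: 10.5
finger_force: 3.0
(array([561., 199.,  86.]), 791, 'slope deg along x', np.float64(-4.4), 'across', np.float64(-0.2), 'z0', np.float64(86.8))
```

```bash
python3 jog.py '[[[5, 0, 0.8, -2.5, 0], [5, 0, 1.6, -5, 0], [5, 0, 2.9, -9.1, 0], [5, 0, 2.9, -9.1, 0], [5, 0, 2.9, -9.1, 0]]]' 3
python3 - <<'E'
from h import *
p,d=robot.camera('scene'); print(lidplane('scene',p,d))
E
```

```text
clock: 12.1
eef_pos: [500.5, 186.7, 78.8]
eef_rot: [0.0, 0.618, 0.786, 0.0]
ft_force: [-0.3, 0.2, -1.5]
opening: 11.3
finger_force: 3.0
(array([562., 199.,  90.]), 802, 'slope deg along x', np.float64(-8.1), 'across', np.float64(-0.1), 'z0', np.float64(91.2))
```

Tipped about 8° with the far edge on the rim; continuing.

```bash
python3 jog.py '[[[5, 0, 0.8, -2.2, 0], [5, 0, 1.6, -4.5, 0], [5, 0, 2.5, -6.8, 0], [5, 0, 3.5, -9, 0], [5, 0, 4.5, -11.3, 0], [5, 0, 5.5, -13.5, 0], [5, 0, 6.5, -15.7, 0], [5, 0, 6.5, -15.7, 0], [5, 0, 6.5, -15.7, 0]]]' 3
python3 - <<'E'
from h import *
p,d=robot.camera('scene'); print(lidplane('scene',p,d))
E
```

```text
clock: 13.05
eef_pos: [506.7, 188.2, 94.3]
eef_rot: [0.0, 0.618, 0.786, 0.0]
ft_force: [-0.4, 0.3, -0.3]
opening: 12.1
finger_force: 3.1
(array([563., 200.,  99.]), 818, 'slope deg along x', np.float64(-14.5), 'across', np.float64(-0.3), 'z0', np.float64(100.4))
```

```bash
python3 jog.py '[[[5, 0, 0, 0, 0], [5, 0, 0, 0, 0], [5, 0, 0, 0, 0]]]' 15;python3 jog.py '[[[5, 0, 0, 0, 0], [5, 0, 0, 0, 0], [5, 0, 0, 0, 0]]]' 40
python3 - <<'E'
from h import *
p,d=robot.camera('scene'); print(lidplane('scene',p,d))
E
```

```text
clock: 13.4
eef_pos: [506.6, 188.2, 94.2]
eef_rot: [-0.0, 0.618, 0.786, -0.0]
ft_force: [0.1, 0.6, -1.3]
opening: 10.8
finger_force: 14.2
clock: 13.7
eef_pos: [506.7, 188.2, 94.3]
eef_rot: [-0.0, 0.618, 0.786, -0.0]
ft_force: [0.0, -0.6, -1.4]
opening: 10.3
finger_force: 38.1
(array([566., 199., 103.]), 821, 'slope deg along x', np.float64(-10.2), 'across', np.float64(0.1), 'z0', np.float64(105.0))
```

```bash
python3 jog.py '[[[5, 0, 0, -5, 0], [5, 0, 0, -10, 0], [5, 0, 0, -15, 0], [5, 0, 0, -20, 0], [5, 0, 0, -25, 0], [5, 0, 0, -25, 0]]]' 55
python3 - <<'E'
from h import *
p,d=robot.camera('scene'); print(lidplane('scene',p,d))
cv2.imwrite("pics/s3.png",cv2.resize(p[120:220,220:350,::-1],(780,600)))
E
```

```text
clock: 14.35
eef_pos: [506.3, 188.0, 119.4]
eef_rot: [-0.0, 0.618, 0.786, -0.0]
ft_force: [-0.2, 0.3, -5.0]
opening: 9.8
finger_force: 53.4
(array([564., 196., 127.]), 842, 'slope deg along x', np.float64(-11.5), 'across', np.float64(-2.6), 'z0', np.float64(128.1))
```

View pics/s3.png

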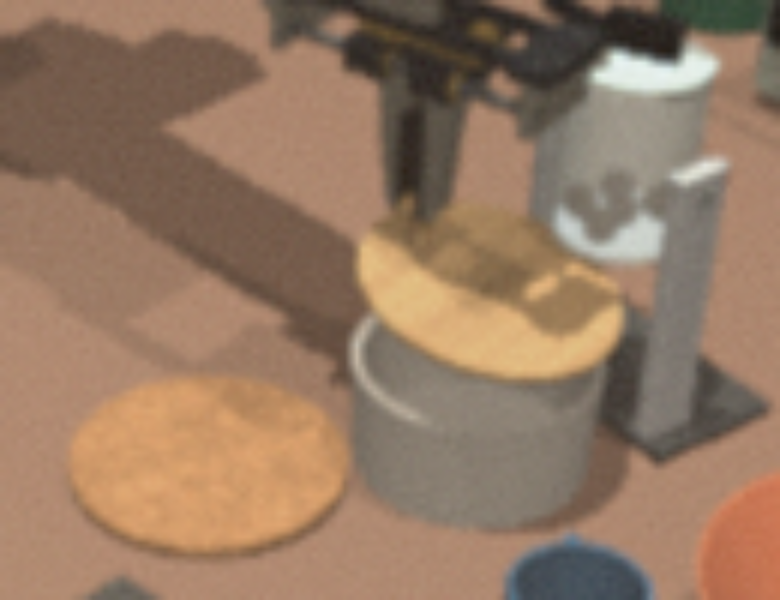

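The lid is held firmly, still tilted about 11° and clear of the rim. It will land far edge first on the trivet and then be lowered flat.

```bash
python3 jog.py '[[[5, 0, 0, -15, 0], [5, 0, 0, -35, 0], [5, 0, 0, -50, 0], [5, 0, 0, -50, 0]]]' >/dev/null
python3 - <<'E'
from h import *
print(tool([416,52.8,170]),robot.state()['finger_force'],robot.state()['opening'])
E
```

```text
(array([-108.7, -121.6,    3. ]), 'turn', None, 'q6', np.float64(-0.10595707689352048)) 53.56520155677572 10.07424339897481
```

```bash
python3 jog.py '[[[5, -15, -17, 0, 0], [5, -35, -40, 0, 0], [5, -55, -62, 0, 0], [5, -75, -84, 0, 0], [5, -95, -106, 0, 0], [5, -109, -122, 0, 0], [5, -109, -122, 0, 0], [5, -109, -122, 0, 0]]]'
python3 - <<'E'
from h import *
print(tool([416,52.8,50]))
E
python3 jog.py '[[[5, 0, 0, 20, 0], [5, 0, 0, 45, 0], [5, 0, 0, 70, 0], [5, 0, 0, 95, 0], [5, 0, 0, 110, 0], [5, 0, 0, 118, 0], [5, 0, 0, 118, 0], [5, 0, 0, 118, 0]]]'
python3 - <<'E'
from h import *
print(tool([416,52.8,26]))
p,d=robot.camera('top');P=cloud('top',d);h=cv2.cvtColor(p,cv2.COLOR_RGB2HSV)
Q=P[(h[...,0]>=18)&(P[...,2]>15)&(P[...,2]<100)&(np.hypot(P[...,0]-467,P[...,1]-65)<110)];print(Q.min(0),Q.max(0),len(Q))
cv2.imwrite('pics/t4.png',cv2.resize(p[130:330,80:347,::-1],(800,600)))
E
```

```text
clock: 15.6
eef_pos: [415.2, 53.7, 170.6]
eef_rot: [0.001, 0.619, 0.786, 0.001]
ft_force: [-0.2, -0.0, -1.1]
opening: 9.6
finger_force: 51.4
(array([ -1. ,   0.2, 120.6]), 'turn', None, 'q6', np.float64(-0.39999435744737594))
clock: 16.4
eef_pos: [414.9, 53.8, 52.2]
eef_rot: [0.001, 0.618, 0.786, 0.0]
ft_force: [-0.5, 0.6, -1.4]
opening: 9.7
finger_force: 51.4
(array([-1.2,  0.8, 26.2]), 'turn', None, 'q6', np.float64(-0.4006242821915587))
[432.68543201 -15.71163914  26.51414717] [555.89052156 171.49107724  85.77231354] 475
```

```bash
python3 jog.py '[[[5, 0, 0, 10, 0], [5, 0, 0, 18, 0], [5, 0, 0, 22, 0], [5, 0, 0, 22, 0]]]'; python3 jog.py '[[[5, 0, 0, 0, 0], [5, 0, 0, 0, 0], [5, 0, -0.5, 2, 0], [5, 0, -1.4, 5, 0], [5, 0, -2.4, 8, 0], [5, 0, -3.4, 11, 0], [5, 0, -4.3, 14, 0], [5, 0, -5.3, 17, 0], [5, 0, -6.2, 20, 0], [5, 0, -7, 23, 0]]]' 5; python3 jog.py '[[[5, 0, -0.5, 3, 0], [5, 0, -0.5, 4, 0], [5, 0, -0.5, 4, 0]]]' 3;python3 - <<'E'
from h import *
p,d=robot.camera('scene');P=cloud('scene',d);h=cv2.cvtColor(p,cv2.COLOR_RGB2HSV)
c,s=P,0
Q=P[(h[...,1]>70)&(P[...,2]>14)&(P[...,2]<60)&(np.hypot(P[...,0]-480,P[...,1]-65)<70)]
A=np.c_[Q[:,:2]-[467,65],np.ones(len(Q))]
for _ in range(5):
    c=np.linalg.lstsq(A,Q[:,2],rcond=None)[0];k=abs(A@c-Q[:,2])<4;
    A,Q=A[k],Q[k]
print(c,len(Q)); print(robot.state()['eef_pos'],tool([408.2,50.9,0]))
E
```

```text
clock: 16.85
eef_pos: [413.4, 53.6, 28.7]
eef_rot: [-0.0, 0.618, 0.786, -0.0]
ft_force: [-0.1, -0.1, 0.4]
opening: 9.2
finger_force: 52.6
clock: 17.85
eef_pos: [407.4, 51.7, 6.3]
eef_rot: [0.0, 0.618, 0.786, 0.0]
ft_force: [0.6, -1.4, 0.9]
opening: 10.1
finger_force: 5.0
clock: 18.15
eef_pos: [406.7, 51.8, 2.4]
eef_rot: [0.0, 0.618, 0.786, 0.0]
ft_force: [0.8, -0.9, 1.3]
opening: 10.1
finger_force: 3.0
[-3.87138737e-03  1.87003980e-03  2.11501484e+01] 684
[406.66830681  51.78238696   2.34142868] (array([-1.2,  1.3,  2.3]), 'turn', None, 'q6', np.float64(-0.40828627785865035))
```

```bash
python3 jog.py '[[[30, 0, 0, 0, 0], [30, 0, 0, 0, 0], [30, 0, 0, -40, 0], [30, 0, 0, -80, 0], [30, 0, 0, -130, 0], [30, 0, 0, -180, 0], [30, 0, 0, -230, 0], [30, 0, 0, -270, 0], [30, 0, 0, -270, 0], [30, 150, -60, -270, 0]]]' >/dev/null
cat > lid.py <<'E'
from h import *
p,d=robot.camera('scene');h=cv2.cvtColor(p,cv2.COLOR_RGB2HSV).astype(int);P=cloud('scene',d)
m=(P[...,2]>16)&(P[...,2]<27)&(np.hypot(P[...,0]-467,P[...,1]-65)<110)
Q=P[m];print('scene',cv2.minEnclosingCircle(Q[:,:2].astype(np.float32)),Q[:,2].mean())
p,d=robot.camera('top');h=cv2.cvtColor(p,cv2.COLOR_RGB2HSV).astype(int);P=cloud('top',d)
m=(h[...,0]>=18)&(h[...,1]>90)&(h[...,2]>90)&(np.hypot(P[...,0]-467,P[...,1]-65)<110)
c=blob(m,218,240);c=cast('top',c,21)[:,:2].astype(np.float32);print('top',cv2.minEnclosingCircle(c),cv2.fitEllipse(c))
cv2.imwrite('pics/t5.png',cv2.resize(p[130:330,80:347,::-1],(800,600)))
print(tool([560.5,302.5,330],-3.4+90-177.6+24))
E
python3 lid.py
```

```text
scene ((479.3493347167969, 72.52700805664062), 94.71833801269531) 21.019852135738414
top ((465.9008483886719, 63.85658264160156), 82.31986236572266) ((465.7599182128906, 64.29508972167969), (152.19793701171875, 156.75704956054688), 104.11769104003906)
(array([157.1, 229.3, -58.3]), 'turn', np.float64(1.4112433032957452), 'q6', np.float64(-0.3097399951489051))
```

View pics/t5.png

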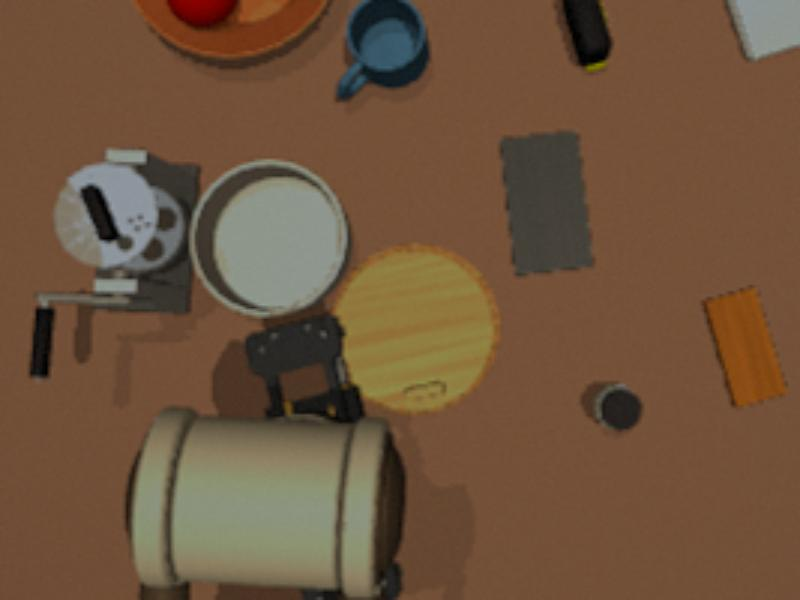

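The lid lies flat on the trivet, centred within about 1.5 mm, with its tab at (425,390). Next is the dial.

```bash
python3 jog.py '[[[60, 0, 0, -58, 0], [60, 0, 0, -58, 0.15], [60, 157, 229, -58, 1.41], [60, 157, 229, -58, 1.41], [60, 157, 229, -58, 1.41], [60, 157, 229, -58, 1.41], [60, 157, 229, -58, 1.41], [60, 157, 229, -58, 1.41], [60, 157, 229, -58, 1.41], [60, 157, 229, -58, 1.41]]]' 30 >/dev/null;python3 jog.py '[[[40, 0, 0, 0, 0], [40, 0, 0, 0, 0]]]'
python3 - <<'E'
from h import *
print(tool([560.5,302.5,260],-67.1))
E
```

```text
clock: 20.5
eef_pos: [562.9, 298.7, 329.3]
eef_rot: [0.0, 0.971, 0.241, -0.001]
ft_force: [-0.5, 0.0, 0.6]
opening: 46.0
finger_force: 0.0
(array([-0.3, -4.5, 69.3]), 'turn', np.float64(0.08694127871358372), 'q6', np.float64(1.3828033362139587))
```

```bash
python3 jog.py '[[[40, 0, -4.3, 20, 0.087], [40, 0, -4.3, 60, 0.087], [40, 0, -4.3, 90, 0.087], [40, 0, -4.3, 112, 0.087], [40, 0, -4.3, 121, 0.087], [40, 0, -4.3, 121, 0.087], [5, 0, -4.3, 121, 0.087], [5, 0, -4.3, 121, 0.087], [5, 0, -4.3, 121, 0.087], [5, 0, -4.3, 121, 0.087]]]' 15; python3 jog.py '[[[5, 0, 0, 0, 0], [5, 0, 0, 0, 0], [5, 0, 0, 0, 0]]]' 30
python3 - <<'E'
from h import *
print(tool([560,302.4,207],-67.1))
E
```

```text
clock: 21.5
eef_pos: [561.5, 303.4, 210.5]
eef_rot: [-0.0, 0.98, 0.197, 0.001]
ft_force: [-1.0, 0.3, 1.8]
opening: 12.2
finger_force: 15.0
clock: 21.8
eef_pos: [561.5, 303.5, 210.4]
eef_rot: [-0.001, 0.98, 0.197, 0.001]
ft_force: [-0.4, 1.7, 5.7]
opening: 11.7
finger_force: 30.0
(array([-1.8,  0.4,  3.4]), 'turn', np.float64(-0.003336901332170554), 'q6', np.float64(1.4803864556091817))
```

```bash
python3 jog.py '[[[5, 0, 0, 0, -0.15], [5, 0, 0, 0, -0.3], [5, 0, 0, 0, -0.45], [5, 0, 0, 0, -0.6], [5, 0, 0, 0, -0.75], [5, 0, 0, 0, -0.9], [5, 0, 0, 0, -1.05], [5, 0, 0, 0, -1.2], [5, 0, 0, 0, -1.35], [5, 0, 0, 0, -1.5]]]' 30 | tail -3; python3 jog.py '[[[5, 0, 0, 0, -0.15], [5, 0, 0, 0, -0.3], [5, 0, 0, 0, -0.45], [5, 0, 0, 0, -0.6], [5, 0, 0, 0, -0.75], [5, 0, 0, 0, -0.9], [5, 0, 0, 0, -1.05], [5, 0, 0, 0, -1.05], [5, 0, 0, 0, -1.05]]]'
python3 - <<'E'
from h import *
s=robot.state();print(s['ft_torque'],tool([560,302.4,207],-3.4+90),s['joint_pos'][0]-s['joint_pos'][5])
E
```

```text
ft_force: [-7.3, 1.9, 7.9]
opening: 11.6
finger_force: 30.0
clock: 23.7
eef_pos: [559.0, 304.1, 210.3]
eef_rot: [-0.002, 0.097, 0.995, 0.001]
ft_force: [-9.7, 2.8, 7.9]
opening: 12.2
finger_force: 30.0
[ 0.5976746   1.41645325 -0.00365759] (array([-1.3, -1.4,  3.3]), 'turn', np.float64(-0.13478773543252498), 'q6', np.float64(-1.0697059394187192)) 1.376893080487497
```

```bash
python3 jog.py '[[[5, 0, 0, 0, -0.1], [5, 0, 0, 0, -0.14], [5, 0, 0, 0, -0.18], [5, 0, 0, 0, -0.22], [5, 0, 0, 0, -0.22]]]' | grep force
python3 - <<'E'
from h import *
s=robot.state();print(s['ft_torque'],tool([560,302.4,207],-3.4+90))
E
```

```text
ft_force: [-9.4, 2.1, 8.7]
finger_force: 31.4
[ 0.57151231  1.56766283 -0.7093267 ] (array([-1. , -1.5,  3.3]), 'turn', np.float64(0.08403747316383595), 'q6', np.float64(-1.288844061682904))
```

```bash
python3 jog.py '[[[30, 0, 0, 0, 0], [30, 0, 0, 0, 0], [30, 0, 0, 0, 0], [30, 0, 0, -40, 0], [30, 0, 0, -90, 0], [30, 0, 0, -120, 0], [30, 150, 0, -120, 0], [30, 150, 0, -120, 0], [30, 150, 0, -120, 0], [30, 150, 0, -120, 0]]]' >/dev/null
cat > dial.py <<'E'
from h import *
p,d=robot.camera('top');h=cv2.cvtColor(p,cv2.COLOR_RGB2HSV).astype(int);P=cloud('top',d)
m=(h[...,2]<70)&(P[...,2]>255)&(P[...,2]<280)&(abs(P[...,0]-561)<40)&(abs(P[...,1]-302)<40)
print('bar',rect('top',blob(m,175*.64,314*.64),269),len(P[m]),P[m].mean(0),boards(p) if 'boards' in globals() else '')
cv2.imwrite('pics/dial.png',cv2.resize(p[150:270,70:230,::-1],(800,600)))
print(robot.state()['eef_pos'])
E
python3 dial.py
```

```text
bar [560.7 300.8  44.   15.7  -3.6] 121 [560.47285189 301.77788478 267.00201255] 
[409.17587871 299.11644079 329.24099171]
```

View pics/dial.png

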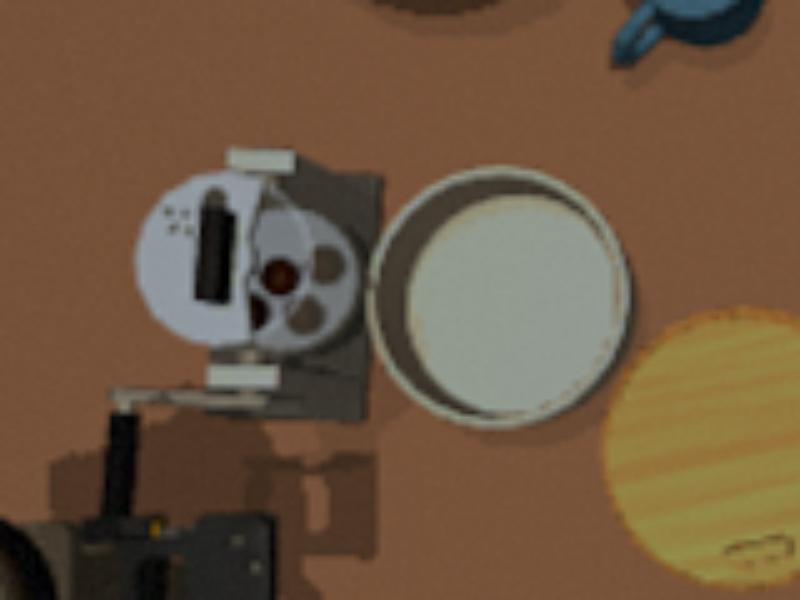

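The dial bar lies at -3.6° with the sector gap facing the tub, chocolates visible at (280,275), so it is at the stop. Next is the crank.

Run:
```python
from h import *
print(tool([457.3,362.3,230],86.6))
```

```text
(array([-49.7,  61.9,  99.2]), 'turn', np.float64(0.08561506867348478), 'q6', np.float64(-1.2044284858628906))
```

```bash
python3 jog.py '[[[44, -50, 62, 0, 0.086], [44, -50, 62, 0, 0.086], [44, -50, 62, 50, 0.086], [44, -50, 62, 99, 0.086], [44, -50, 62, 99, 0.086], [44, -50, 62, 99, 0.086], [44, -50, 62, 99, 0.086]]]' 30
python3 - <<'E'
from h import *
print(tool([457.3,362.3,151],86.6))
p,d=robot.camera('scene');print(1)
E
```

```text
clock: 25.95
eef_pos: [462.1, 363.2, 234.3]
eef_rot: [0.003, 0.031, 1.0, 0.001]
ft_force: [-0.1, -0.3, 0.5]
opening: 43.9
finger_force: 0.0
(array([ 5.2, -1.4, 83.2]), 'turn', np.float64(-0.0026858621995108516), 'q6', np.float64(-1.0480389463508295))
1
```

```bash
python3 jog.py '[[[44, 3, -1, 40, 0], [44, 3, -1, 40, 0], [44, 3, -1, 40, 0]]]' | tail -5
python3 - <<'E'
from h import *
print(tool([457.3,362.3,151],86.6))
E
```

```text
eef_pos: [457.2, 361.9, 192.2]
eef_rot: [0.001, 0.031, 1.0, 0.0]
ft_force: [0.4, -0.4, 0.8]
opening: 43.9
finger_force: 0.0
(array([ 0. ,  0.4, 41.2]), 'turn', np.float64(-0.0021789272516811206), 'q6', np.float64(-1.046885064573752))
```

```bash
python3 jog.py '[[[44, 0, 0, 20, 0], [44, 0, 0, 35, 0], [44, 0, 0, 41, 0], [44, 0, 0, 41, 0], [5, 0, 0, 41, 0], [5, 0, 0, 41, 0], [5, 0, 0, 41, 0], [5, 0, 0, 41, 0], [5, 0, 0, 41, 0]]]' 15;python3 jog.py '[[[5, 0, 0, 0, 0], [5, 0, 0, 0, 0], [5, 0, 0, 0, 0]]]' 50
python3 - <<'E'
from h import *
print(robot.state()['ft_torque']);a=rot(robot.state()['eef_rot']);print(a.round(3))
for j in np.arange(0.1,2.31,.2):
    y=-60*np.sin(j-1.1)-60*np.sin(1.1);z=60*np.cos(j-1.1)-60*np.cos(1.1);print(round(j,1),round(y,1),round(-z,1))
E
```

```text
clock: 27.2
eef_pos: [457.1, 363.5, 150.2]
eef_rot: [0.001, 0.031, 1.0, 0.002]
ft_force: [1.4, 4.9, -0.7]
opening: 15.2
finger_force: 15.0
clock: 27.5
eef_pos: [457.1, 363.6, 150.3]
eef_rot: [0.001, 0.031, 1.0, 0.002]
ft_force: [1.4, 5.3, -0.5]
opening: 14.6
finger_force: 50.0
[ 0.96153086 -0.06186518  0.03998846]
[[-0.998  0.061  0.002]
 [ 0.061  0.998  0.004]
 [-0.002  0.004 -1.   ]]
0.1 -3.0 -5.2
0.3 -10.4 -14.6
0.5 -19.6 -22.3
0.7 -30.1 -28.0
0.9 -41.6 -31.6
1.1 -53.5 -32.8
1.3 -65.4 -31.6
1.5 -76.8 -28.0
1.7 -87.4 -22.3
1.9 -96.5 -14.6
2.1 -104.0 -5.2
2.3 -109.4 5.5
```

```bash
python3 jog.py '[[[5, 0, -3, -5.2, 0], [5, 0, -6.5, -10.1, 0], [5, 0, -10.4, -14.6, 0], [5, 0, -14.8, -18.7, 0], [5, 0, -19.6, -22.3, 0], [5, 0, -24.7, -25.5, 0], [5, 0, -30.1, -28, 0], [5, 0, -35.7, -30.1, 0], [5, 0, -41.6, -31.6, 0], [5, 0, -47.5, -32.5, 0]]]' 55 | egrep 'pos|force|open'; python3 jog.py '[[[5, 0, -6, -0.3, 0], [5, 0, -12, 0, 0], [5, 0, -18, 1.2, 0], [5, 0, -23.6, 2.8, 0], [5, 0, -29, 5, 0], [5, 0, -34.2, 8, 0], [5, 0, -39.9, 10.2, 0], [5, 0, -43, 14, 0], [5, 0, -47, 18, 0], [5, 0, -50, 22, 0]]]'| egrep 'pos|force|open'
python3 - <<'E'
from h import *
s=robot.state();print(s['eef_pos']-[457.1,363.6,150.3])
E
```

```text
eef_pos: [454.2, 313.8, 181.7]
ft_force: [5.4, 3.3, -5.9]
opening: 14.1
finger_force: 55.0
eef_pos: [451.5, 264.9, 160.2]
ft_force: [4.6, 5.9, -0.7]
opening: 14.6
finger_force: 55.0
[ -5.5993024  -98.70770833   9.94197337]
```

```bash
python3 jog.py '[[[5, 0, -3.5, 3.5, 0], [5, 0, -6.5, 7, 0], [5, 0, -9.5, 10.5, 0], [5, 0, -10, 13, 0], [5, 0, -10, 13, 0], [5, 0, -10, 13, 0]]]'| egrep 'pos|force|open'
python3 - <<'E'
from h import *
s=robot.state();print(s['eef_pos']-[457.1,363.6,150.3])
p,d=robot.camera('scene');cv2.imwrite("pics/s6.png",cv2.resize(p[90:220,250:380,::-1],(600,600)))
E
```

```text
eef_pos: [451.2, 257.5, 148.8]
ft_force: [2.6, 13.6, 3.3]
opening: 14.5
finger_force: 55.0
[  -5.86164387 -106.08033692   -1.50001928]
```

View pics/s6.png

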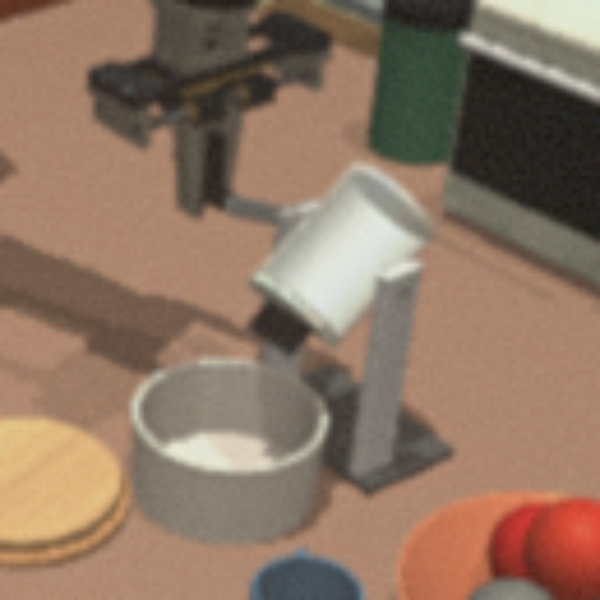

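The jar is fully tipped, dial down, over the tub, and appears empty. I'll check the tub from above.

Run:
```python
from h import *
a,_=robot.camera('top');b,_=robot.camera('scene')
cv2.imwrite("pics/s7.png",np.hstack([cv2.resize(cv2.convertScaleAbs(a[150:250,90:210,::-1],alpha=1.8),(480,400),interpolation=cv2.INTER_CUBIC),cv2.resize(cv2.convertScaleAbs(b[120:220,270:350,::-1],alpha=1.3),(320,400),interpolation=cv2.INTER_CUBIC)]))
```

```text
(no output)
```

View pics/s7.png

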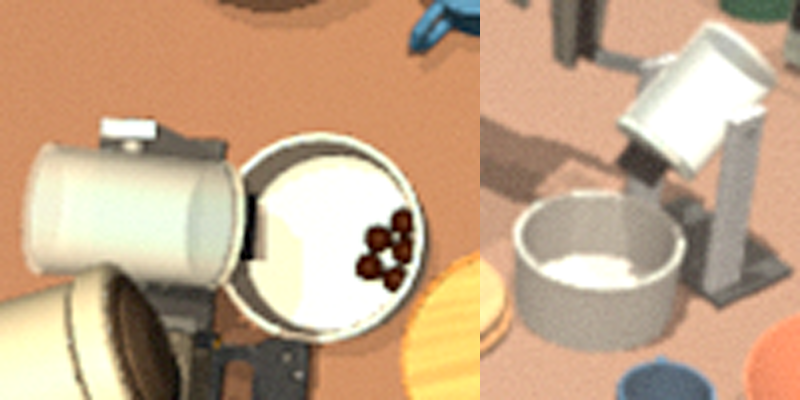

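Five chocolates sit in the tub at (370–402, 220–277) and the clear jar looks empty. Returning the jar upright.

```bash
python3 jog.py '[[[5, 0, 3.5, -7.7, 0], [5, 0, 7, -12.6, 0], [5, 0, 11, -17, 0], [5, 0, 15.3, -21.2, 0], [5, 0, 20, -24.8, 0], [5, 0, 25.2, -28, 0], [5, 0, 30.6, -30.5, 0], [5, 0, 36.2, -32.6, 0], [5, 0, 42, -34, 0], [5, 0, 48, -35, 0]]]' 55 | egrep 'pos|force|open'; python3 jog.py '[[[5, 0, 6, -0.3, 0], [5, 0, 12, 0, 0], [5, 0, 18, 1.2, 0], [5, 0, 23.6, 2.8, 0], [5, 0, 29, 5, 0], [5, 0, 34.2, 8, 0], [5, 0, 39.9, 10.2, 0], [5, 0, 43, 14, 0], [5, 0, 47, 18, 0], [5, 0, 50, 22, 0]]]'| egrep 'pos|force|open';  python3 jog.py '[[[5, 0, 3.5, 3.5, 0], [5, 0, 6.5, 7, 0], [5, 0, 9.5, 10.5, 0], [5, 0, 9.5, 14, 0], [5, 0, 9.5, 14, 0], [5, 0, 9.5, 14, 0]]]'| egrep 'pos|force|open'
```

```text
eef_pos: [453.3, 299.7, 180.7]
ft_force: [3.9, -3.1, -3.9]
opening: 14.6
finger_force: 55.0
eef_pos: [456.7, 355.2, 161.9]
ft_force: [-0.6, 5.5, 10.4]
opening: 14.8
finger_force: 55.0
eef_pos: [457.2, 364.4, 148.7]
ft_force: [-1.6, 3.9, 13.2]
opening: 14.7
finger_force: 55.0
```

```bash
python3 jog.py '[[[48, 0, 0, -1, 0], [48, 0, 0, -1, 0], [48, 0, 0, -1, 0], [48, 0, 0, -1, 0], [48, 0, 0, -20, 0], [48, 0, 0, -60, 0], [48, 0, 0, -110, 0], [48, 0, 0, -160, 0], [48, 0, 0, -190, 0], [48, 0, 0, -190, 0]]]' 30 | egrep 'pos|force|open'; sed -i 's/^from h/from meas/' dial.py; python3 dial.py
python3 - <<'E'
from h import *
print(tool([560.4,302.3,320],86.5))
p,d=robot.camera('top');P=cloud('top',d)
m=(P[...,2]>235)&(P[...,2]<250)&(abs(P[...,0]-561)<70)&(abs(P[...,1]-302)<70)
print('disc pts',cv2.minEnclosingCircle(P[m][:,:2].astype(np.float32)),P[m][:,2].mean())
A=np.c_[P[m][:,:2],np.ones(m.sum())];print(np.linalg.lstsq(A,P[m][:,2],rcond=None)[0])
E
```

```text
eef_pos: [458.5, 362.5, 341.6]
ft_force: [-0.5, 0.4, -0.7]
opening: 47.7
finger_force: 0.0
bar [560.7 302.   43.9  15.7  -3.2] 122 [560.67993757 302.61158735 267.25640585] [array([ 430.3, -401.8,  108.7,   54.8,  -14.8]), array([ 445.2, -263.5,  108.7,   53.9,   15.2]), array([ 620.6, -382.2,  109.1,   54.2,  -13.7])]
[457.49390746 362.02620442 337.99656358]
(array([-106.3,  -53.3,   18.3]), 'turn', np.float64(-0.0004945674830945781), 'q6', np.float64(-1.0468101890364128))
disc pts ((561.6466064453125, 304.8506164550781), 43.132999420166016) 242.7068636391005
[4.86086417e-03 4.24499963e-02 2.26671124e+02]
```

View pics/dial.png

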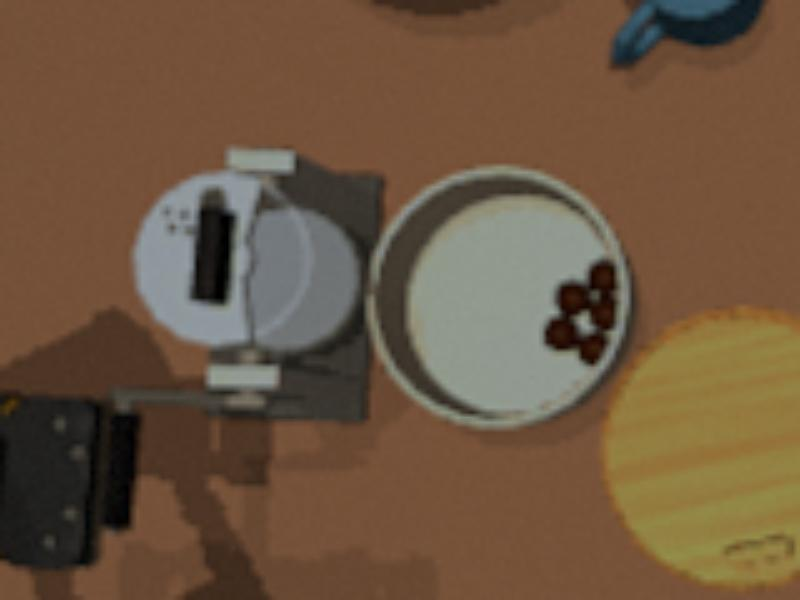

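Run:
```python
from h import *
def sl(P):
    m=(P[...,2]>235)&(P[...,2]<250)&(abs(P[...,0]-561)<70)&(abs(P[...,1]-302)<70);Q=P[m]
    for _ in range(4):
        A=np.c_[Q[:,:2]-[560,302],np.ones(len(Q))];c=np.linalg.lstsq(A,Q[:,2],rcond=None)[0];Q=Q[abs(A@c-Q[:,2])<3]
    return c,len(Q)
print(sl(cloud('top',np.load('top0.npz')['d'])))
for i in range(3):print(sl(cloud('top',robot.camera('top')[1])))
Z=np.load('top0.npz')
for p,d in ((Z['p'],Z['d']),robot.camera('top')):
    P=cloud('top',d);h=cv2.cvtColor(p,cv2.COLOR_RGB2HSV)
    m=(h[...,2]<60)&(abs(P[...,2]-217)<25)&(abs(P[...,0]-459)<60)&(abs(P[...,1]-361)<40)
    print('crank',P[m].mean(0),m.sum())
```

```text
(array([ 2.48467193e-02, -7.21097705e-02,  2.41637808e+02]), 656)
(array([-1.39465375e-03,  1.74716557e-02,  2.43090559e+02]), 437)
(array([-3.59791103e-03,  4.41865054e-02,  2.42375738e+02]), 451)
(array([-6.52469495e-04,  2.97681231e-02,  2.42662603e+02]), 461)
crank [457.30744104 362.46747752 214.07801523] 136
crank [460.47891263 358.31811736 212.69216519] 89
```

Uprightness agrees with the start (bar shifted under 0.5 mm). Now shut the dial.

```bash
python3 jog.py '[[[44, -50, -25, 0, 0], [44, -106, -53, 0, 0], [44, -106, -53, 0, 0], [44, -106, -53, 0, 0], [44, -106, -53, 18, 0], [44, -106, -53, 18, 0]]]' >/dev/null
python3 - <<'E'
from h import *
print(tool([560.6,302.4,209],86.6))
E
```

```text
(array([ -4.1,   0.5, 105.5]), 'turn', np.float64(-0.0015321778466046005), 'q6', np.float64(-1.2031651407092907))
```

```bash
python3 jog.py '[[[44, -1, 0, 40, 0], [44, -1, 0, 80, 0], [44, -1, 0, 80, 0], [44, -1, 0, 80, 0]]]'>/dev/null
python3 - <<'E'
from h import *
print(tool([560.6,302.4,209],86.6))
E
```

```text
(array([-1.4, -0.1, 29.4]), 'turn', np.float64(-0.0012876977575667584), 'q6', np.float64(-1.2040391046750178))
```

```bash
python3 jog.py '[[[44, -1.4, 0, 15, 0], [44, -1.4, 0, 29, 0], [44, -1.4, 0, 29, 0], [5, -1.4, 0, 29, 0], [5, -1.4, 0, 29, 0], [5, -1.4, 0, 29, 0], [5, -1.4, 0, 29, 0], [5, -1.4, 0, 29, 0], [5, -1.4, 0, 29, 0]]]' 30 | egrep 'pos|force|open'; python3 jog.py '[[[5, 0, 0, 0, 0.15], [5, 0, 0, 0, 0.3], [5, 0, 0, 0, 0.45], [5, 0, 0, 0, 0.6], [5, 0, 0, 0, 0.75], [5, 0, 0, 0, 0.9], [5, 0, 0, 0, 1.05], [5, 0, 0, 0, 1.2], [5, 0, 0, 0, 1.35], [5, 0, 0, 0, 1.5]]]' 30 | egrep 'pos|force|open';python3 jog.py '[[[5, 0, 0, 0, 0.15], [5, 0, 0, 0, 0.3], [5, 0, 0, 0, 0.45], [5, 0, 0, 0, 0.6], [5, 0, 0, 0, 0.75], [5, 0, 0, 0, 0.9], [5, 0, 0, 0, 1.05], [5, 0, 0, 0, 1.2], [5, 0, 0, 0, 1.35], [5, 0, 0, 0, 1.5]]]' 30 | egrep 'pos|force|open'; python3 jog.py '[[[5, 0, 0, 0, 0.05], [5, 0, 0, 0, 0.1], [5, 0, 0, 0, 0.14], [5, 0, 0, 0, 0.14]]]'|egrep 'pos|force|open'
python3 - <<'E'
from h import *
s=robot.state();print(s['ft_torque'],tool([560,302.4,207],86.6-177.6))
E
```

```text
eef_pos: [561.9, 303.0, 209.6]
ft_force: [0.1, 5.1, 1.1]
opening: 11.9
finger_force: 30.0
eef_pos: [560.2, 302.2, 209.5]
ft_force: [-5.1, 0.9, 5.2]
opening: 11.6
finger_force: 30.0
eef_pos: [558.5, 303.9, 209.5]
ft_force: [-9.0, 5.8, 6.5]
opening: 12.3
finger_force: 30.0
eef_pos: [558.6, 304.1, 209.5]
ft_force: [-9.4, 5.1, 6.0]
opening: 12.0
finger_force: 30.3
[1.07986928 1.77447053 0.53055423] (array([1.5, 1.6, 2.5]), 'turn', np.float64(-0.0404195316425399), 'q6', np.float64(1.9347929846979468))
```

```bash
python3 jog.py '[[[40, 0, 0, 0, 0], [40, 0, 0, 0, 0], [40, 0, 0, 0, 0], [40, 0, 0, -40, 0], [40, 0, 0, -80, 0], [40, 0, 0, -110, 0], [90, 0, 0, -110, 0]]]' >/dev/null
python3 - <<'E'
from h import *
print(tool([445.2,-263.5,300],15.2-90))
E
```

```text
(array([-84.5, 571.9,  22.3]), 'turn', np.float64(-0.3257847646677279), 'q6', np.float64(1.9350182225076322))
```

```bash
python3 jog.py '[[[90, -84, 572, 0, -0.3], [90, -84, 572, 0, -0.3], [90, -84, 572, 0, -0.3], [90, -84, 572, 0, -0.3], [90, -84, 572, 0, -0.3], [90, -84, 572, 0, -0.3], [90, -84, 572, 0, -0.3], [90, -84, 572, 0, -0.3], [90, -84, 572, 0, -0.3], [90, -84, 572, 0, -0.3]]]' 20|egrep 'pos'; python3 jog.py '[[[90, 0, 0, 0, 0], [90, 0, 0, 0, 0]]]'|grep pos; python3 dial.py; python3 lid.py
python3 - <<'E'
from h import *
print(tool([445.2,-263.5,60],15.2-90))
E
```

```text
eef_pos: [458.6, -186.8, 317.5]
eef_pos: [459.2, -185.5, 317.5]
bar [559.5 301.8  41.5  14.4   1.4] 117 [558.93060344 301.96529171 266.78529459] [array([ 621.2, -382.4,  108.4,   54.2,  -13.7])]
[ 459.61842516 -184.43620741  317.83985528]
scene ((475.89324951171875, 76.0476303100586), 95.013427734375) 21.057926983754285
top ((466.63409423828125, 63.651180267333984), 81.68304443359375) ((472.717529296875, 76.1476058959961), (124.69931030273438, 165.5325164794922), 53.49795913696289)
(array([ 213.9, -447.9,  -11.4]), 'turn', np.float64(-0.1596028285588132), 'q6', np.float64(0.7047872951008959))
(array([-33.5,  74.2, 258.4]), 'turn', np.float64(-0.02346714690325555), 'q6', np.float64(0.7047872951008959))
```

View pics/dial.png

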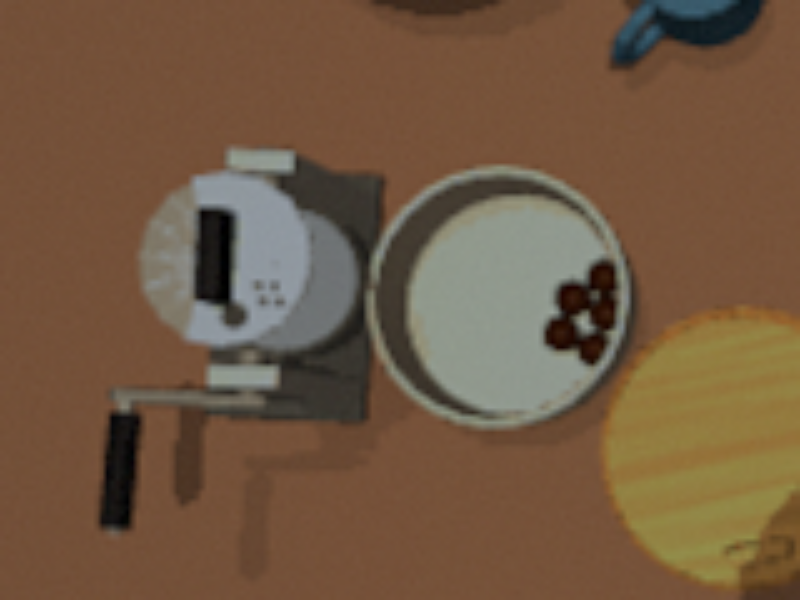

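The dial is back with its solid side covering the gap and all five chocolates are in the tub. I'll check the bar's angle more precisely.

```bash
cat > bar.py <<'E'
from h import *
def bar(p,n,w):
    g=p.astype(float).max(2);u0,v0=w;W=g[v0-14:v0+15,u0-14:u0+15];v,u=np.mgrid[v0-14:v0+15,u0-14:u0+15]
    wt=np.clip(95-W,0,60)
    nl,lab,st,_=cv2.connectedComponentsWithStats((wt>10).astype(np.uint8));k=lab[14,14];wt=wt*(lab==k)
    X=cast(n,np.c_[u.ravel(),v.ravel()],267)[:,:2];wt=wt.ravel();c=(X*wt[:,None]).sum(0)/wt.sum();C=((X-c)*wt[:,None]).T@(X-c)
    e=np.linalg.eigh(C)[1][:,1];return c.round(1),((np.degrees(np.arctan2(e[1],e[0]))+90)%180-90).round(2),k,(wt>0).sum()
if __name__=='__main__':
    print('start',bar(np.load('top0.npz')['p'],'top',(112,200)))
    for i in range(3):print(bar(robot.camera('top')[0],'top',(113,201)))
E
python3 bar.py
```

```text
start (array([557.8, 300.8]), np.float64(30.39), np.int32(2), np.int64(149))
(array([557. , 300.8]), np.float64(5.0), np.int32(2), np.int64(154))
(array([556.9, 300.8]), np.float64(5.14), np.int32(2), np.int64(154))
(array([557. , 300.8]), np.float64(5.11), np.int32(2), np.int64(154))
```

```bash
cat > edge.py <<'E'
from h import *
def edges(p):
    g=p.astype(float).max(2);out=[]
    for side in(-1,1):
        pts=[]
        for v in range(194,208):
            r=g[v,95:130];k=int(np.argmin(cv2.GaussianBlur(r[None],(5,1),0)[0][12:24]))+12
            i=k
            while 0<i<34 and r[i]<75:i+=side
            a,b=r[i-side],r[i];pts.append((95+i-side+side*(75-a)/(b-a+1e-6),v))
        X=cast('top',pts,269)[:,:2]
        for _ in range(2):
            f=np.polyfit(X[:,0],X[:,1],1);e=abs(np.polyval(f,X[:,0])-X[:,1]);X=X[e<max(1.2,np.median(e)*2.5)]
        out.append((round(np.degrees(np.arctan(f[0])),2),len(X)))
    return out
G=[robot.camera('top')[0] for _ in range(4)]
for p in G: print(edges(p))
np.save('dshut.npy',G[0]); print(G[0][190:212,104:122].max(2))
E
python3 edge.py
```

```text
[(np.float64(-1.84), 14), (np.float64(-1.96), 14)]
[(np.float64(-1.81), 14), (np.float64(-1.96), 14)]
[(np.float64(-1.82), 14), (np.float64(-1.91), 14)]
[(np.float64(-1.79), 14), (np.float64(-2.06), 14)]
[[132 131 129 126 129 143 166 164 163 165 164 163 162 158 157 159 158 157]
 [127 131 132 131 129 117 102 101 101 102 109 129 150 160 159 158 157 157]
 [126 128 132 137 128  86   9  15  14  19  30  56  88 138 160 159 159 160]
 [126 126 129 134 127  90  12  24  27  25   4   0  45 122 163 158 159 160]
 [127 127 130 134 126  83  16  21  25  22   4   3  45 118 156 161 159 159]
 [133 129 128 132 128  90  20  23  25  26   3   0  47 118 156 162 161 158]
 [133 130 129 129 125  83  18  21  32  27   0   1  50 119 158 162 158 159]
 [131 132 126 131 123  82  20  22  27  22  12   0  44 118 155 160 159 159]
 [129 129 127 128 114  64  21  23  31  23   1   0  66 131 156 160 160 159]
 [130 131 133 136 116  50  18  24  29  24   3   4  74 136 159 159 159 159]
 [132 131 133 136 115  58  19  24  31  25   4   0  75 136 163 159 160 159]
 [137 136 138 144 120  57  18  23  32  25   2   1  75 134 164 160 157 160]
 [133 138 134 142 123  57  20  24  31  23   5   0  76 135 161 160 159 160]
 [129 134 136 137 118  40  22  25  28  26   2   0  74 134 163 159 159 159]
 [130 130 136 138 116  31  22  29  30  25   0   0  96 150 164 160 159 160]
 [132 132 136 141 117  34  19  29  29  23   0   0 103 160 161 159 162 161]
 [130 131 133 138 117  31  21  29  31  19   3   0 102 159 160 160 143 107]
 [129 129 131 137 113  35  24  32  27  25   0   0 104 161 161 160 139 101]
 [128 135 140 138 111  31  27  30  30  19   4   0 108 167 160 160 155 147]
 [128 133 134 137 112  45  13  15  16  12   3   0 111 168 162 161 162 145]
 [128 132 131 128 126 133 124  88  51  25  26  22  74 121 141 164 161 136]
 [130 129 128 126 135 162 157 146 136 126  92  46  55  72  96 142 163 154]]
```

The bar angle is -1.9° against -1.0° expected, so the dial is shut at its stop. Now boards, starting with the nearest at (445,-263).

```bash
python3 jog.py '[[[90, -33.5, 74, 40, -0.02], [90, -33.5, 74, 90, -0.02], [90, -33.5, 74, 140, -0.02], [90, -33.5, 74, 190, -0.02], [90, -33.5, 74, 235, -0.02], [90, -33.5, 74, 258, -0.02], [90, -33.5, 74, 258, -0.02], [90, -33.5, 74, 258, -0.02], [90, -33.5, 74, 258, -0.02]]]'|grep pos
python3 - <<'E'
from meas import *
print(tool([445.2,-263.5,-35],15.2-90)); print(boards(robot.camera('top')[0]))
E
```

```text
eef_pos: [447.0, -266.4, 64.0]
(array([-1.3, -3.7, 99. ]), 'turn', np.float64(-0.004924652120279883), 'q6', np.float64(0.5404400324802098))
[array([ 620.8, -382.3,  109.1,   54.2,  -13.7])]
```

```bash
python3 jog.py '[[[90, -1.3, -3.7, 40, 0], [90, -1.3, -3.7, 80, 0], [90, -1.3, -3.7, 93, 0], [90, -1.3, -3.7, 96, 0], [90, -1.3, -3.7, 99, 0], [90, -1.3, -3.7, 99, 0]]]'|egrep 'pos|force'; python3 jog.py '[[[40, 0, 0, 0, 0], [40, 0, 0, 0, 0], [40, 0, 0, 0, 0], [40, 0, 0, 0, 0], [40, 0, 0, 0, 0], [40, 0, 0, 0, 0]]]' 25|egrep 'pos|force|open'
```

```text
eef_pos: [444.2, -262.8, -36.3]
ft_force: [0.0, -0.3, -0.1]
finger_force: 0.0
eef_pos: [443.0, -261.8, -37.9]
ft_force: [-0.4, 0.2, 1.1]
opening: 53.5
finger_force: 25.0
```

```bash
python3 jog.py '[[[40, 0, 0, -30, 0], [40, 0, 0, -70, 0], [40, 0, 0, -100, 0], [40, 0, 0, -100, 0]]]'|egrep 'force|open'
python3 - <<'E'
from h import *
print(tool([591.5,-68,60],6.1-90))
E
```

```text
ft_force: [1.1, -0.2, -0.6]
opening: 53.5
finger_force: 25.0
(array([ 191.4, -151.8,    6.1]), 'turn', np.float64(0.15370732583510982), 'q6', np.float64(0.542012870638517))
```

```bash
python3 jog.py '[[[40, 38, -30, 0, 0], [40, 76, -60, 0, 0.1], [40, 114, -90, 0, 0.15], [40, 152, -120, 0, 0.154], [40, 191, -152, 0, 0.154], [40, 191, -152, 0, 0.154], [40, 191, -152, 0, 0.154]]]'|egrep 'force|open|pos'
python3 - <<'E'
from h import *
print(tool([591.5,-68,-20],6.1-90))
E
```

```text
eef_pos: [587.3, -64.1, 60.0]
ft_force: [0.2, -0.4, -0.8]
opening: 53.7
finger_force: 25.0
(array([ 4. ,  4.4, 79.9]), 'turn', np.float64(0.002093188768869344), 'q6', np.float64(1.1495024001829837))
```

```bash
python3 jog.py '[[[40, 4, 4.4, 30, 0], [40, 4, 4.4, 60, 0], [40, 4, 4.4, 80, 0], [40, 4, 4.4, 80, 0], [40, 4, 4.4, 80, 0], [40, 4, 4.4, 80, 0]]]'|egrep 'force|open|pos'
python3 - <<'E'
from h import *
print(tool([591.5,-68,-31],6.1-90))
E
```

```text
eef_pos: [593.6, -70.4, -16.7]
ft_force: [0.2, 0.2, -0.8]
opening: 53.7
finger_force: 25.0
(array([-1.9, -2.6, 14.3]), 'turn', np.float64(-0.001278300323658902), 'q6', np.float64(1.1457137476666195))
```

```bash
python3 jog.py '[[[40, -1.9, -2.6, 6, 0], [40, -1.9, -2.6, 11, 0], [40, -1.9, -2.6, 14, 0], [40, -1.9, -2.6, 14, 0], [40, -1.9, -2.6, 14, 0]]]'|egrep 'force|open|pos'; python3 jog.py '[[[58, 0, 0, 0, 0], [75, 0, 0, 0, 0], [80, 0, 0, -20, 0], [80, 0, 0, -60, 0], [80, 0, 0, -100, 0], [80, 0, 0, -100, 0], [80, -150, 30, -100, -0.1], [80, -150, 50, -100, -0.1], [80, -150, 80, -100, -0.1], [80, -150, 80, -100, -0.1]]]'|egrep 'force|pos'
python3 - <<'E'
from meas import *
p=robot.camera('top')[0]
h=cv2.cvtColor(p,cv2.COLOR_RGB2HSV);m=(h[...,1]>180)&(h[...,0]<20)
cs,_=cv2.findContours(m.astype(np.uint8),cv2.RETR_EXTERNAL,cv2.CHAIN_APPROX_NONE)
print([rect('top',c[:,0],18) for c in cs if cv2.contourArea(c)>150],boards(p))
print(tool([430.3,-401.8,50],-14.9-90))
E
```

```text
eef_pos: [590.6, -66.9, -31.9]
ft_force: [-0.9, 0.9, 3.1]
opening: 53.6
finger_force: 25.0
eef_pos: [447.1, -163.6, 66.8]
ft_force: [1.0, 0.3, -0.2]
finger_force: 0.0
[array([ 136.3, -735.6,  134.7,   96.5,   -4.7]), array([ 430.4, -400. ,  108.2,   54.3,  -15. ]), array([591.1, -65.3, 109. ,  53.5,   6.1]), array([ 619.7, -380.7,  108.9,   53.9,  -13.4]), array([ 769.4, -660.9,  107.8,   91. ,   89.5]), array([855.7, 252.5, 224.6, 220.5, -44.4])] [array([ 430.3, -401.8,  108.7,   54.5,  -15. ]), array([591.7, -65.5, 109.5,  53.8,   6.1]), array([ 620.5, -382.4,  109.4,   54.2,  -13.4])]
(array([-63.2, 228.2,  17.1]), 'turn', np.float64(0.4634114326977642), 'q6', np.float64(0.7604181193712338))
```

Run:
```python
from h import *
print(tool([590.6,-66.9,60],6.1-90))
```

```text
(array([161.4, -67.4,   6.4]), 'turn', np.float64(0.09689228977895496), 'q6', np.float64(0.7604181193712338))
```

```bash
python3 jog.py '[[[80, 50, -20, 0, 0.1], [80, 100, -40, 0, 0.1], [80, 161, -67, 0, 0.1], [80, 161, -67, 0, 0.1], [80, 161, -67, 6, 0.1], [80, 161, -67, 6, 0.1], [80, 161, -67, 6, 0.1], [80, 161, -67, 6, 0.1]]]'|egrep 'pos'
python3 - <<'E'
from h import *
print(tool([590.6,-66.9,-32],6.1-90))
E
```

```text
eef_pos: [592.8, -64.6, 61.7]
(array([-2.4,  2. , 93.7]), 'turn', np.float64(-0.0016716474109175058), 'q6', np.float64(1.1551696162576914))
```

```bash
python3 jog.py '[[[80, -2.4, 2, 40, 0], [80, -2.4, 2, 80, 0], [80, -2.4, 2, 93, 0], [80, -2.4, 2, 93, 0], [80, -2.4, 2, 93, 0], [40, -2.4, 2, 93, 0], [40, -2.4, 2, 93, 0], [40, -2.4, 2, 93, 0], [40, -2.4, 2, 93, 0], [40, -2.4, 2, 93, 0]]]' 20|egrep 'pos|force|open'
python3 - <<'E'
from h import *
s=robot.state();print(tool(s['eef_pos']+np.array([2.1,-2.5,2]),6.1-90))
E
```

```text
eef_pos: [591.7, -66.3, -31.0]
ft_force: [-0.7, -0.7, 1.3]
opening: 53.9
finger_force: 20.0
(array([ 1.8,  2.7, -2. ]), 'turn', np.float64(-0.00038060274179162136), 'q6', np.float64(1.150589625388967))
```

```bash
python3 jog.py '[[[40, 0, 0, -2, 0], [40, 1.8, 3, -2, 0], [40, 1.8, 3, -2, 0], [40, 1.8, 3, -2, 0], [40, 1.8, 3, 0, 0], [40, 1.8, 3, 0, 0]]]'|egrep 'force|pos'; python3 jog.py '[[[58, 0, 0, 0, 0], [75, 0, 0, 0, 0], [80, 0, 0, -20, 0], [80, 0, 0, -60, 0], [80, 0, 0, -100, 0], [80, 0, 0, -100, 0], [80, -150, 30, -100, 0.0], [80, -150, 80, -100, 0.2], [80, -150, 100, -100, 0.35], [80, -150, 130, -100, 0.4]]]'|egrep 'force|pos'
python3 - <<'E'
from meas import *
p=robot.camera('top')[0]
h=cv2.cvtColor(p,cv2.COLOR_RGB2HSV);m=(h[...,1]>180)&(h[...,0]<20)
print('mat board',rect('top',blob(m,270,197),18),boards(p))
print('B',tool([430.3,-401.8,50],-14.9-90))
E
```

```text
eef_pos: [593.9, -69.0, -30.9]
ft_force: [-0.2, 0.7, 2.3]
finger_force: 20.0
eef_pos: [458.9, -202.8, 67.5]
ft_force: [0.1, -0.8, 0.8]
finger_force: 0.0
mat board [593.3 -67.5 109.   53.    6.1] [array([ 430.2, -402. ,  108.7,   53.9,  -14.8]), array([593.9, -67.8, 109.5,  53.3,   6.1]), array([ 620.7, -382.3,  108.9,   54.2,  -13.7])]
B (array([ 31. , 190.2,  19.2]), 'turn', np.float64(-0.046207052409724704), 'q6', np.float64(1.210266342302004))
```

```bash
python3 jog.py '[[[90, 31, 190, 0, -0.05], [90, 31, 190, 0, -0.05], [90, 31, 190, 0, -0.05], [90, 31, 190, 0, -0.05], [90, 31, 190, 0, -0.05], [90, 31, 190, 19, -0.05], [90, 31, 190, 19, -0.05], [90, 31, 190, 19, -0.05]]]'|egrep 'pos'
python3 - <<'E'
from h import *
print(tool([430.3,-402.5,-36],-14.9-90))
E
```

```text
eef_pos: [436.2, -392.7, 49.0]
(array([-3.2, 11.1, 85. ]), 'turn', np.float64(0.017179087966305844), 'q6', np.float64(0.8748196621870791))
```

```bash
python3 jog.py '[[[90, 0, 4, 30, 0.017], [90, 0, 4, 50, 0.017], [90, 0, 4, 50, 0.017], [90, 0, 4, 50, 0.017]]]'|egrep 'pos'
python3 - <<'E'
from h import *
print(tool([430.3,-402.5,-36],-14.9-90))
E
```

```text
eef_pos: [435.9, -397.9, 0.6]
(array([-4.2,  5.8, 36.6]), 'turn', np.float64(-5.9886461715626136e-05), 'q6', np.float64(0.8864017930563001))
```

```bash
python3 jog.py '[[[90, -4.2, 5.8, 10, 0], [90, -4.2, 5.8, 25, 0], [90, -4.2, 5.8, 33, 0], [90, -4.2, 5.8, 36.5, 0], [90, -4.2, 5.8, 36.5, 0], [40, -4.2, 5.8, 36.5, 0], [40, -4.2, 5.8, 36.5, 0], [40, -4.2, 5.8, 36.5, 0], [40, -4.2, 5.8, 36.5, 0], [40, -4.2, 5.8, 36.5, 0]]]' 25|egrep 'pos|force|open'; python3 jog.py '[[[40, 0, 0, -30, 0], [40, 0, 0, -70, 0], [40, 0, 0, -100, 0], [40, 0, 0, -100, 0], [40, 0, 0, -100, 0]]]'|egrep 'force|open'
python3 - <<'E'
from h import *
print(tool([593.2,-69.3,60],6.1-90))
E
```

```text
eef_pos: [429.9, -402.9, -36.5]
ft_force: [-0.4, -0.4, 0.1]
opening: 53.7
finger_force: 25.0
ft_force: [0.0, 0.6, -0.3]
opening: 53.5
finger_force: 25.0
(array([  71.7, -364.3,    3.3]), 'turn', np.float64(-0.3673429165987749), 'q6', np.float64(0.8739066151429309))
```

```bash
python3 jog.py '[[[40, 10, -50, 0, -0.1], [40, 20, -100, 0, -0.2], [40, 30, -150, 0, -0.3], [40, 40, -200, 0, -0.367], [40, 50, -250, 0, -0.367], [40, 60, -300, 0, -0.367], [40, 72, -364, 0, -0.367], [40, 72, -364, 0, -0.367], [40, 72, -364, 0, -0.367], [40, 72, -364, 0, -0.367]]]'|egrep 'force|open|pos';python3 jog.py '[[[40, 0, 0, 10, 0], [40, 0, 0, 10, 0], [40, 0, 0, 10, 0]]]'|grep pos
python3 - <<'E'
from h import *
print(tool([593.5,-69.3,-5],6.1-90))
E
```

```text
eef_pos: [591.8, -69.4, 61.3]
ft_force: [0.3, -0.6, -0.9]
opening: 53.4
finger_force: 25.0
eef_pos: [592.3, -70.5, 52.4]
(array([ 1.4, -1. , 57.4]), 'turn', np.float64(-0.0020503034752623267), 'q6', np.float64(1.1456718409869722))
```

```bash
python3 jog.py '[[[40, 1.4, -1, 30, 0], [40, 1.4, -1, 50, 0], [40, 1.4, -1, 57, 0], [40, 1.4, -1, 57, 0], [40, 1.4, -1, 57, 0]]]'|grep pos
python3 - <<'E'
from h import *
print(tool([593.5,-69.3,-18],6.1-90))
E
```

```text
eef_pos: [595.5, -69.0, -2.6]
(array([-2. ,  0.1, 15.4]), 'turn', np.float64(-0.0006998282522708311), 'q6', np.float64(1.1483763153957445))
```

```bash
python3 jog.py '[[[40, -2, 0, 6, 0], [40, -2, 0, 12, 0], [40, -2, 0, 15, 0], [40, -2, 0, 15, 0], [40, -2, 0, 15, 0]]]'|egrep 'force|pos|open'
python3 - <<'E'
from h import *
print(tool([593.5,-69.3,-18.3],6.1-90))
E
```

```text
eef_pos: [592.8, -68.7, -18.5]
ft_force: [-1.4, 0.1, 1.5]
opening: 53.7
finger_force: 25.0
(array([ 0.7,  0.7, -0.2]), 'turn', np.float64(-0.0002751241691693216), 'q6', np.float64(1.146993995138934))
```

Well placed; release, retreat, and measure.

```bash
python3 jog.py '[[[58, 0, 0, 0, 0], [75, 0, 0, 0, 0], [80, 0, 0, -20, 0], [80, 0, 0, -60, 0], [80, 0, 0, -100, 0], [80, 0, 0, -100, 0], [80, -20, 50, -100, 0.1], [80, -20, 100, -100, 0.2], [80, -20, 150, -100, 0.33], [80, -20, 190, -100, 0.33]]]'|egrep 'force|pos'
python3 - <<'E'
from meas import *
p=robot.camera('top')[0]
h=cv2.cvtColor(p,cv2.COLOR_RGB2HSV);m=(h[...,1]>180)&(h[...,0]<20)
print('mat board',rect('top',blob(m,270,197),30),boards(p))
print('B',tool([620.7,-383,50],-13.6-90))
E
```

```text
eef_pos: [592.3, -261.8, 80.4]
ft_force: [1.0, 0.2, 0.5]
finger_force: 0.0
mat board [592.5 -67.4 108.9  53.2   5.6] [array([594.5, -68. , 110.5,  54. ,   5.6])]
B (array([ 53.5, 104.5,  31.2]), 'turn', np.float64(0.0078746465991444), 'q6', np.float64(1.1916599198175746))
```

```bash
python3 jog.py '[[[90, 53, 104, 0, 0.008], [90, 53, 104, 0, 0.008], [90, 53, 104, 0, 0.008], [90, 53, 104, 40, 0.008], [90, 53, 104, 60, 0.008], [90, 53, 104, 60, 0.008], [90, 53, 104, 60, 0.008], [90, 53, 104, 60, 0.008]]]'|egrep 'pos'
python3 - <<'E'
from h import *
print(tool([620.9,-383.5,-36],-13.6-90))
E
```

```text
eef_pos: [622.6, -373.5, 23.3]
(array([ 0.5, 10. , 59.4]), 'turn', np.float64(0.005832543997755445), 'q6', np.float64(1.0960390364386534))
```

```bash
python3 jog.py '[[[90, 0, 5, 20, 0], [90, 0, 8, 30, 0.005], [90, 0, 8, 30, 0.005], [90, 0, 8, 30, 0.005]]]'|egrep 'pos'
python3 - <<'E'
from meas import *
print(tool([620.9,-383.5,-36],-13.6-90)); print(boards(robot.camera('top')[0]))
E
```

```text
eef_pos: [619.1, -380.4, -9.6]
(array([ 2.5,  2.6, 26.4]), 'turn', np.float64(0.0001511252366349107), 'q6', np.float64(1.0911521436132658))
[array([594.5, -68. , 110.5,  54. ,   5.6])]
```

```bash
python3 jog.py '[[[90, 2.5, 2.6, 10, 0], [90, 2.5, 2.6, 18, 0], [90, 2.5, 2.6, 24, 0], [90, 2.5, 2.6, 26.4, 0], [90, 2.5, 2.6, 26.4, 0], [40, 2.5, 2.6, 26.4, 0], [40, 2.5, 2.6, 26.4, 0], [40, 2.5, 2.6, 26.4, 0], [40, 2.5, 2.6, 26.4, 0], [40, 2.5, 2.6, 26.4, 0]]]' 25|egrep 'pos|force|open'; python3 jog.py '[[[40, 0, 0, -30, 0], [40, 0, 0, -70, 0], [40, 0, 0, -100, 0], [40, 0, 0, -100, 0], [40, 0, 0, -100, 0]]]'|egrep 'force|open'
python3 - <<'E'
from h import *
print(tool([593.5,-69.3,60],6.1-90))
E
```

```text
eef_pos: [621.5, -383.9, -34.9]
ft_force: [0.3, 0.2, 0.4]
opening: 53.8
finger_force: 25.0
ft_force: [-0.0, 0.2, -0.4]
opening: 53.8
finger_force: 25.0
(array([-101.2, -299.3,    5. ]), 'turn', np.float64(-0.34336779369228776), 'q6', np.float64(1.089546709939918))
```

```bash
python3 jog.py '[[[40, -16, -48, 0, -0.1], [40, -33, -97, 0, -0.2], [40, -49, -145, 0, -0.3], [40, -65, -194, 0, -0.343], [40, -82, -242, 0, -0.343], [40, -101, -299, 0, -0.343], [40, -101, -299, 10, -0.343], [40, -101, -299, 10, -0.343], [40, -101, -299, 10, -0.343]]]'|egrep 'force|open|pos';python3 jog.py '[[[40, 0, 0, 20, 0], [40, 0, 0, 30, 0], [40, 0, 0, 30, 0], [40, 0, 0, 30, 0]]]'|grep pos
python3 - <<'E'
from h import *
print(tool([593.8,-69.1,5],6.0-90))
E
```

```text
eef_pos: [592.5, -70.1, 53.4]
ft_force: [0.1, -0.5, -0.8]
opening: 53.6
finger_force: 25.0
eef_pos: [593.4, -70.5, 24.9]
(array([ 0.5, -1.3, 19.9]), 'turn', np.float64(2.481883013623689e-05), 'q6', np.float64(1.145994888648498))
```

```bash
python3 jog.py '[[[40, 0.5, -1.3, 10, 0], [40, 0.5, -1.3, 18, 0], [40, 0.5, -1.3, 20, 0], [40, 0.5, -1.3, 20, 0]]]'|grep pos
python3 - <<'E'
from h import *
print(tool([593.8,-69.1,-4.6],6.0-90))
E
```

```text
eef_pos: [593.2, -67.9, 4.2]
(array([0.5, 1.3, 8.8]), 'turn', np.float64(0.0015250904080048701), 'q6', np.float64(1.1485124163871956))
```

```bash
python3 jog.py '[[[40, 0.5, 1, 4, 0], [40, 0.5, 1, 7, 0], [40, 0.5, 1, 9, 0], [40, 0.5, 1, 9, 0], [40, 0.5, 1, 9, 0]]]'|egrep 'force|pos|open'; python3 jog.py '[[[58, 0, 0, 0, 0], [75, 0, 0, 0, 0], [80, 0, 0, -20, 0], [80, 0, 0, -60, 0], [80, 0, 0, -110, 0], [80, 0, 0, -150, 0], [80, -200, 0, -180, 0], [80, -200, 0, -180, 0], [80, -200, 0, -180, 0], [80, -200, 0, -180, 0]]]'|egrep 'force|pos'
python3 - <<'E'
from meas import *
p,d=robot.camera('top')
h=cv2.cvtColor(p,cv2.COLOR_RGB2HSV);m=(h[...,1]>180)&(h[...,0]<20)
print('stack',rect('top',blob(m,270,197),42),boards(p))
q,d=robot.camera('scene')
cv2.imwrite('pics/end.png',np.hstack([cv2.resize(p[:,60:460,::-1],(400,384)),cv2.resize(q[100:310,90:390,::-1],(400,384))]))
E
```

```text
eef_pos: [594.4, -69.0, -4.1]
ft_force: [0.5, 0.4, -0.7]
opening: 53.8
finger_force: 25.0
eef_pos: [396.0, -89.9, 175.9]
ft_force: [-0.4, -1.4, 0.8]
finger_force: 0.0
stack [592.9 -67.4 110.6  53.9   6.1] [array([596.3, -68.5, 113.3,  55.2,   6.1])]
```

View pics/end.png

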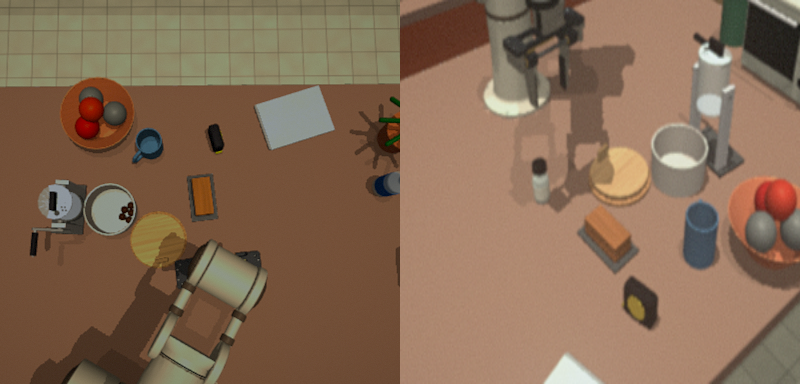

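The stack sits centred and aligned on the mat, the lid is on the trivet, the chocolates are in the tub, and the bystanders are in place. One last check that the jar is upright, by comparing crank and bar with the start.

Run:
```python
from h import *
Z=np.load('top0.npz')
for p in (Z['p'],robot.camera('top')[0],robot.camera('top')[0]):
    h=cv2.cvtColor(p,cv2.COLOR_RGB2HSV);c=blob(h[...,2]<60,147*.64,380*.64);print('crank',rect('top',c,215),len(c),c.mean(0))
for n in('start','now'):
    Zs=np.load('scene0.npz');p,d=(Zs['p'],Zs['d']) if n=='start' else robot.camera('scene');P=cloud('scene',d);h=cv2.cvtColor(p,cv2.COLOR_RGB2HSV)
    m=(h[...,2]<70)&(np.hypot(P[...,0]-560,P[...,1]-302)<50)&(P[...,2]>240)&(P[...,2]<285);print('bar',P[m].mean(0),m.sum())
    m=(np.hypot(P[...,0]-457,P[...,1]-362)<45)&(P[...,2]>190)&(P[...,2]<235)&(h[...,2]<70);print('crank',P[m].mean(0),m.sum())
```

```text
crank [457.8 362.3  57.3  15.1  -3.1] 53 [ 93.54716981 243.73584906]
crank [457.8 362.2  57.3  15.3  -3.1] 53 [ 93.58490566 243.73584906]
crank [456.6 362.3  54.9  15.3  -3.1] 53 [ 93.58490566 243.75471698]
bar [562.14997625 300.489036   260.63103689] 80
crank [454.74668855 357.90850302 212.18411676] 21
bar [563.37335744 298.56530773 260.66292786] 67
crank [448.63215655 358.28105134 212.62706616] 19
```

The crank is exactly where it began (0.04 px shift), so the jar is fully upright.

```bash
python3 -c "
from workcell import robot
print(robot.finish_job(), robot.state()['clock'])"
```

```text
the job is handed in; nothing more can be done
the job is handed in; nothing more can be done
```

I've handed the job in and the cameras show it all done: lid flat on the trivet, 5 chocolates in the tub, jar upright and shut, 3 boards squared on the mat; my first pinch lifted the lid off level, so I set it back and tipped it by the tab as asked.

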